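# Load the glass kiln for a fusing run

## Robot

A 7-joint arm with a two-finger parallel gripper is mounted at the origin on the work surface. World frame = base frame: x ahead of the robot, y to its left, z up, the work surface at z = 0. Lengths are in m, angles in rad, forces in N, time in s.
With the tool pointing down it reaches from about 0.425 to 0.925 m from the base axis. Payload 6.8 kg.
Tool frame: the origin (TCP) lies midway between the tips of the shut fingers; the grasp point (between the pads) lies 19 mm behind it; z points along the fingers, x is the direction in which the jaws open and shut, and the axes are right-handed (so a half turn about z gives the same grasp; the last joint's range is limited). The gripper opens to 85 mm and grips with 20 to 120 N. Pads are 22 mm wide; open, the fingers measure 114 mm over their backs; the gripper's body (76 mm by 85 mm) begins 54 mm behind the grasp point. The pads swing forward as they close: fully open they stand 13 mm farther back than shut.
Start: joints at [-1.237, 0.477, 0.022, 1.555, -0.011, 1.109, -0.083], TCP at [0.289, 0.61, 0.231] pointing down, gripper open.
Joint ranges: [-2.96, 2.96], [-0.34, 2.1], [-1.41, 1.46], [0.24, 2.44], [-1.37, 4.51], [0.17, 1.92], [-2.96, 2.96]. Speed limits (rad/s): [2.39, 2.39, 3.14, 3.14, 3.14, 3.14, 3.14].

## Interface

Orientations are given as a unit quaternion [w, x, y, z].
In Python, from station import bot, imaging, nets gives the robot as it stands. The module is installed in compiled form; this text tells all that it offers.
- The arm moves only by the tool apply_moves, never from a script. Its argument "moves" is text: rows parted by semicolons, each of 7 numbers parted by spaces: the gripper command: -1 is fully open, 1 is shut, values between are in proportion, then the shift along the tool's x, y, z normalised to -1 to 1, where 1 is 120 mm, then the turn, a rotation vector about the tool's x, y, z normalised to -1 to 1, where 1 is 4 degrees. In form: hand dx dy dz rx ry rz; .... A call has 1 to 12 rows; each row shifts and turns the commanded pose from where the row before left it, along the tool's axes as they then stand; what a row does not reach is not made up. A row lasts 1/12 s, in which the tool goes at most 41.7 mm and 7.16 degrees, less where a joint would pass 70% of its speed; a pose out of reach is approached as far as the arm can. A call with a number of a shift or a turn outside -1 to 1 is refused whole. A call with a gripper value outside its range is refused whole. The fingers move at their own pace and stop on an object; "force" is the grip in N (left out, the last holds). Time passes only in rows, so rows that do not move let the fingers close. It gives the time, the measured TCP pose, the force and the opening at its end, in the units of the state.
- bot.get_obs(): the state, without advancing time (a new reading comes with each control period).
- imaging.read_camera(name): name is "scene" or "side" or "wrist"; returns a dict with "image" (400x640x3 uint8, red, green, blue), "fx", "fy", "cx", "cy" (pixels), "dist_coeffs" ([k1, k2, p1, p2, k3] as OpenCV has them; the pictures are not rectified), "view" (4x4, takes a point from world to camera coordinates); the wrist camera has in their place "mount" (4x4, takes a point from camera to tool coordinates, whose origin is the TCP and whose axes are the tool frame's). Camera axes: x right, y down, z forward; pixel columns grow to the right and rows downward; lengths in m; the calibration is good to about 2 mm. A picture is of the moment at which its call begins: read the wrist's pose just before it. There is no depth.
- bot.hand_in(): hands the job in, once; it reports no verdict.
Trained networks look in a picture, given as the dict that the camera call returned (one of the last four; its "shot" number tells which), for a name from the list of things; names that differ only in an ending like _2 or _b are one class to them, and where a whole thing is asked for, a point or a joint stands for the part that bears it (a point fixed in the world has none). Each returns a list of dicts, best first, with "score" (0 to 1); they miss things now and then, are a little off and sometimes report something else, mostly with a low value. They report only what shows in the picture. A call takes as long as a camera call. They do not tell look-alikes from the thing itself.
- nets.spot_in(picture, name): "rect" ([left, top, right, bottom] in pixels, round what is visible of it).
- nets.outline_of(picture, name): "region" (400x640 bool, what is visible of it) and "rect" ([left, top, right, bottom] in pixels, round what is visible of it).
- nets.spot_point(picture, name): "location" ([column, row] in pixels: a listed point, or the origin of a listed thing).
The state is a dict: "t": time; "q": joint angles; "joint_vel": joint speeds; "joint_torque": joint torques, N m; "eef_pos": TCP position; "tool_rot": TCP orientation; "contact_force": force on the tool from outside, world axes, zero at the start; "torque": the same for the moment, N m; "gripper_width": opening from 0.0 (shut) to 1.0 (fully open).
Only numpy, scipy, OpenCV 4.12 (cv2) and the standard library are available. Lean on these libraries where they do the work, as an engineer would, in place of code of your own. Each camera call takes 0.05 s, during which the arm holds its last target.

## Task

Load the glass kiln: lay every white square glass bar lengthwise on the kiln's loading tray and push the bars up against the tray's end stop and side fence, side by side with no gaps, while the tray is still out on the ledge. Then push the tray by its wooden post through the flap door until it stops against the back of the kiln and the flap hangs shut behind it, and only after that turn the controller's dial fully clockwise to its stop. Leave the other things on the bench where they are.

Things in the scene. Friction and masses are not known exactly. Their poses are not given: they have to be found in the camera images.
- bar1: opal white glass bar, square in section, 100 x 16 x 16 mm, 64 g; origin at its centre, x along its length; any of its four long faces may lie down and either end may lead. Three or four of bar1 to bar4 are present; absent ones read None. They start flat on the bench to the robot's right, in any order among other things.
- bar2: opal white glass bar, square in section, 100 x 16 x 16 mm, 64 g; origin at its centre, x along its length; any of its four long faces may lie down and either end may lead. Three or four of bar1 to bar4 are present; absent ones read None. They start flat on the bench to the robot's right, in any order among other things.
- bar3: opal white glass bar, square in section, 100 x 16 x 16 mm, 64 g; origin at its centre, x along its length; any of its four long faces may lie down and either end may lead. Three or four of bar1 to bar4 are present; absent ones read None. They start flat on the bench to the robot's right, in any order among other things.
- bar4: opal white glass bar, square in section, 100 x 16 x 16 mm, 64 g; origin at its centre, x along its length; any of its four long faces may lie down and either end may lead. Three or four of bar1 to bar4 are present; absent ones read None. They start flat on the bench to the robot's right, in any order among other things.
- kiln: grey bench kiln, fixed. Origin on the bench straight below the shut flap, mid-width; x points into the kiln, y to the left looking in, z up. A low throat, 190 mm wide and 85 high, runs from x = +4 to +64 mm; the main body behind it is 240 wide, 150 high, ends at x = +240, with a roof window. Doorway 150 mm wide, to 63 mm above the bench; back wall inside at x = +190. A steel ledge lies before it.
- ledge (a point): point on the ledge's flat top, 12 mm above the bench, on the kiln's centre line 100 mm before the flap, axes as the kiln's. The ledge runs level from 225 mm before the flap through the doorway to the back wall; side guides (top 20 mm above the bench) leave the tray 2 mm play each side. Two tabs at its outer end keep the tray's origin from going back beyond kiln x = -145 mm.
- flap (a joint): top-hung aluminium flap in the doorway, 146 mm wide, 40 mm tall, hinge 63 mm above the bench, rad: 0 shut, positive swung into the kiln, negative outwards; it gives both ways, a light spring and its weight close it (1 to 2 N to open). Shut, its lower edge hangs 23 mm above the bench, so the tray's stem lies clear under it. It stays up on the tray's walls until the tray is about 105 mm past the flap.
- tray: black loading tray, loose, 0.4 to 0.65 kg, on the ledge, axes as the kiln's. Origin at the centre of its underside; x towards the kiln, y left. Plate 140 (x) by 130 (y) by 8 mm, open in front and on the right. At the start its origin is 125 to 142 mm before the flap; home, against the back wall, it is 120 mm past the flap. It slides with 3 to 6 N; the fence holds the flap clear of the bars.
- tray_corner (a point): on the plate's top in the corner of end stop and side fence, at tray x = -62, y = +57, z = +8 mm. The end stop is a wall across the outer end, its inner face at tray x = -62; the fence is a wall along the left side, inner face at tray y = +57; both 22 mm high above the plate. Registered bars have centres at tray x = -12, z = +16, y = +49, +33, +17, +1 mm.
- tray_post (a point): on the axis of the upright wooden post (16 mm diameter, top 16 mm above this point) at the end of a 10 mm wide steel stem at plate height; 180 mm before the tray's origin and 40 mm above its underside. With the tray home the post still stands 60 mm out from the flap.
- dial (a joint): the controller's dial, rad: 0 fully anticlockwise, growing clockwise seen from above to the stop at 2.6; starts between 0.8 and 1.8 and stays where it is left (friction 0.04 Nm)
- dial_grip (a point): on the dial's upright axis at the height to grip it, 82 mm above the bench, on top of a black box 90 x 90 x 45 mm; the dial's grip is a bar 42 mm long along this point's x, 14 mm thick along y, reaching from 25 mm below this point to 7 mm above it
- frit_jar: small capped amber jar, 44 mm across and 60 mm high; bystander, origin under its centre
- graphite_block: black block 60 x 35 x 25 mm; bystander, origin under its centre
- bead_press: brass hand press with a round foot of 48 mm, 42 mm high; bystander, origin under its centre
There are look-alikes about, which are no part of the job. Leave any black, blue or red look-alike of the bar4 alone.

How it is judged:
By the outcome, as a careful person would: the job done as asked, in the order asked, and still so for the second after the job is handed in, with the robot touching nothing.
Of bar1, bar2, bar3, bar4 only 3 to 4 are there at a start; the rules pass over those that are not, and their reading is None.
At some moment in a run one of bar1, bar2, bar3, bar4 may be knocked a few centimetres aside while the robot is not near it.
Once in a run the grip may slacken for a moment while it holds something.
It also fails if it takes over 210 s, if anything falls off the work surface, if the arm or the gripper's body presses on something with over 40 N, if the wrist force passes 120 N, or if a joint passes its speed limit or range.

## Working session

There is one attempt and no reset: what is moved stays moved. The work goes in short steps, Python scripts to look and compute and a tool call to move; the robot and the scene stay as the last step left them, time stands still between calls to the robot, and variables do not carry over. Pictures are saved under pics/ and viewed, and the job is handed in when it is done.

Besides the shell and the picture viewer there is one more tool, called after ">>>" as name(argument=value, ...) on one line, values as JSON. apply_moves: Moves the arm, as the interface text tells. Scaled input: -1 to 1 covers 120 mm each way for a shift and 4 degrees each way for a turn. Its arguments: {"type":"object","properties":{"moves":{"type":"string"},"force":{"type":"number"}},"required":["moves"]}

```bash
mkdir -p pics; ls; cat > h.py <<'E'
import numpy as np, cv2
from station import bot, imaging, nets
def save(p,n,f=1):
    cv2.imwrite('pics/'+n, cv2.cvtColor(p['image'],cv2.COLOR_RGB2BGR))
E
python3 - <<'E'
from h import *
o=bot.get_obs(); print(o)
for n in ['scene','side','wrist']:
    p=imaging.read_camera(n); save(p,n+'0.png')
    print(n,{k:v for k,v in p.items() if k!='image'})
E
```

```text
pics
{'t': 0.0, 'q': array([-1.23708013,  0.47781569,  0.02231799,  1.55645068, -0.0114938 ,
        1.10926843, -0.08310317]), 'joint_vel': array([-6.68544237e-04, -3.34798814e-05,  5.64374817e-05, -4.15753486e-04,
       -2.78988876e-05,  4.94129977e-04, -1.15924131e-03]), 'joint_torque': array([ 3.31811361e-05, -5.96457195e+01,  1.60807963e+00, -2.81191170e+01,
        1.25291423e-02,  9.36638389e-03,  4.15559043e-06]), 'eef_pos': array([0.28837055, 0.60965555, 0.23031515]), 'tool_rot': array([ 5.39306908e-04,  8.44850331e-01,  5.35001958e-01, -7.29398063e-04]), 'contact_force': array([-0.58567175, -0.1339814 , -0.32547648]), 'torque': array([0.05336992, 0.02712376, 0.06219661]), 'gripper_width': 1.000069052727832}
scene {'fx': 481.7466939213684, 'fy': 481.7466939213684, 'cx': 311.25525671069687, 'cy': 196.21100862930382, 'dist_coeffs': array([-0.06955225,  0.        ,  0.        ,  0.        ,  0.        ]), 'view': array([[ 0.09721985,  0.99521606, -0.00965906, -0.0158905 ],
       [ 0.70921119, -0.07608321, -0.70087861, -0.35405398],
       [-0.69826054,  0.061289  , -0.7132151
[... 400 characters left out ...]
8,  0.11474733],
       [ 0.11632931, -0.76090023, -0.63835595,  0.9601736 ],
       [ 0.        ,  0.        ,  0.        ,  1.        ]]), 'shot': 2}
wrist {'fx': 313.0689998324006, 'fy': 313.0689998324006, 'cx': 321.5233501076317, 'cy': 194.86452009689802, 'dist_coeffs': array([-0.062849,  0.      ,  0.      ,  0.      ,  0.      ]), 'mount': array([[ 9.99999433e-01, -1.05885729e-03,  1.10820741e-04,
         4.67405444e-04],
       [ 9.83413760e-04,  9.58564591e-01,  2.84873582e-01,
        -7.30380465e-02],
       [-4.07869307e-04, -2.84873312e-01,  9.58565089e-01,
        -1.42662712e-01],
       [ 0.00000000e+00,  0.00000000e+00,  0.00000000e+00,
         1.00000000e+00]]), 'shot': 3}
```

View pics/scene0.png

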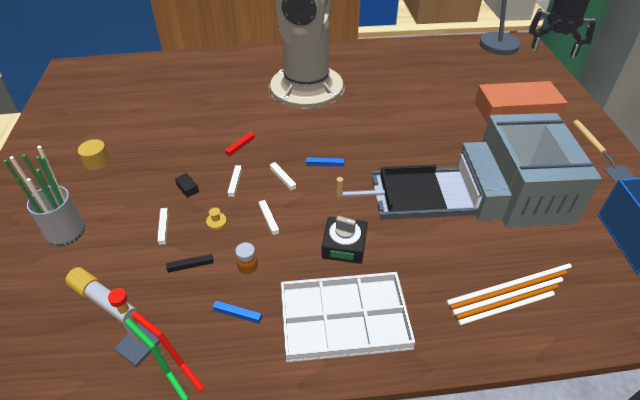

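View pics/side0.png

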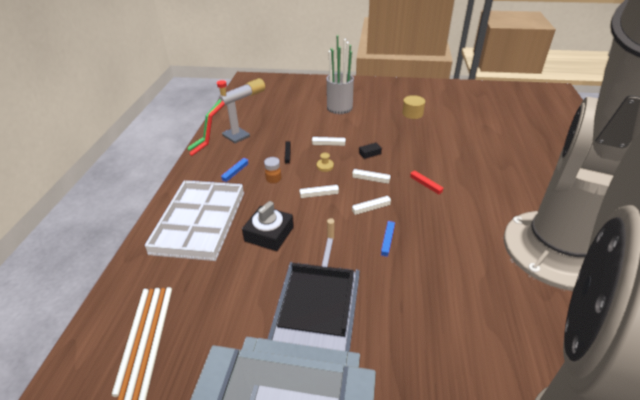

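View pics/wrist0.png

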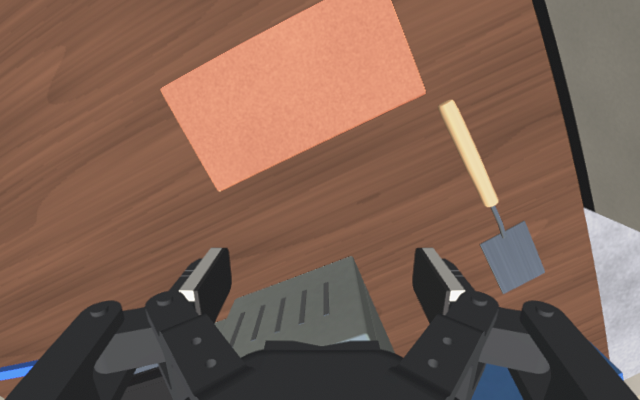

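```bash
cat >> h.py <<'E'
from scipy.spatial.transform import Rotation as R
from scipy.optimize import minimize
def K(p): return np.array([[p['fx'],0,p['cx']],[0,p['fy'],p['cy']],[0,0,1.]])
def view(p,o=None):
    if 'view' in p: return p['view']
    T=np.eye(4); q=o['tool_rot']; T[:3,:3]=R.from_quat([q[1],q[2],q[3],q[0]]).as_matrix(); T[:3,3]=o['eef_pos']
    return np.linalg.inv(T@p['mount'])
def proj(P,p,V):
    P=np.atleast_2d(P).astype(float)
    return cv2.projectPoints(P,cv2.Rodrigues(V[:3,:3])[0],V[:3,3],K(p),p['dist_coeffs'])[0].reshape(-1,2)
def onplane(uv,z,p,V):
    uv=np.atleast_2d(uv).astype(float)
    n=cv2.undistortPoints(uv.reshape(-1,1,2),K(p),p['dist_coeffs']).reshape(-1,2)
    d=np.c_[n,np.ones(len(n))]@V[:3,:3]; c=-V[:3,:3].T@V[:3,3]
    return c+d*((z-c[2])/d[:,2])[:,None]
def boxpts(x,y,yaw,z0=0,L=.1,W=.016,H=.016):
    c,s=np.cos(yaw),np.sin(yaw)
    return np.array([[x+a*c*L/2-b*s*W/2,y+a*s*L/2+b*c*W/2,z] for a in(-1,1) for b in(-1,1) for z in(z0,z0+H)])
def sil(pts,p,V):
    h=cv2.convexHull(proj(pts,p,V).astype(np.float32))
    m=np.zeros((400,640),np.uint8); cv2.fillConvexPoly(m,np.round(h*16).astype(np.int32),1,shift=4,lineType=cv2.LINE_8); return m>0
def fit(obs,x0,z0=0):
    # obs: list of (mask,p,V)
    def cost(s):
        c=0
        for m,p,V in obs:
            # soft: blur both
            a=cv2.GaussianBlur(sil(boxpts(*s,z0),p,V).astype(np.float32),(0,0),1.5); b=cv2.GaussianBlur(m.astype(np.float32),(0,0),1.5)
            c+=((a-b)**2).sum()/m.sum()
        return c
    r=minimize(cost,x0,method='Nelder-Mead',options=dict(initial_simplex=np.array([x0]*4)+np.array([[0,0,0],[.006,0,0],[0,.006,0],[0,0,.15]]),xatol=1e-4,fatol=1e-4))
    return r.x,r.fun
def white(p):
    h=cv2.cvtColor(p['image'],cv2.COLOR_RGB2HSV); return (h[...,1]<50)&(h[...,2]>150)
E
python3 - <<'E'
from h import *
S=imaging.read_camera('scene');D=imaging.read_camera('side')
for nm,p in(('scene',S),('side',D)):
    V=p['view']
    for r in nets.outline_of(p,'bar1'):
        m=r['region']; col=p['image'][m].mean(0); ys,xs=np.nonzero(m)
        print(nm,round(r['score'],2),np.round(r['rect']),col.round(),onplane([xs.mean(),ys.mean()],.01,p,V)[0].round(3))
    for n in ['tray_corner','tray_post','dial_grip','ledge','tray','kiln','frit_jar','graphite_block','bead_press']:
        for r in nets.spot_point(p,n)[:2]:
            z={'tray_corner':.02,'tray_post':.052,'dial_grip':.082,'ledge':.012,'tray':.012}.get(n,0)
            print(nm,n,round(r['score'],2),np.round(r['location'],1),onplane(r['location'],z,p,V)[0].round(4))
E
```

```text
scene 0.92 [168. 252. 211. 275.] [54. 49. 49.] [ 0.678 -0.317  0.01 ]
scene 0.8 [228. 169. 242. 201.] [215. 212. 207.] [ 0.432 -0.221  0.01 ]
scene 0.72 [307. 156. 346. 166.] [ 49. 102. 182.] [0.384 0.014 0.01 ]
scene 0.7 [258. 202. 276. 236.] [222. 221. 217.] [ 0.564 -0.14   0.01 ]
scene 0.67 [266. 162. 296. 191.] [220. 219. 214.] [ 0.424 -0.1    0.01 ]
scene 0.61 [221. 129. 255. 155.] [193.  35.  29.] [ 0.285 -0.211  0.01 ]
scene 0.51 [157. 209. 172. 245.] [218. 216. 212.] [ 0.565 -0.386  0.01 ]
scene 0.38 [332. 168. 445. 212.] [67. 66. 68.] [0.504 0.199 0.01 ]
scene tray_corner 0.76 [385.6 176. ] [0.4644 0.1586 0.02  ]
scene tray_post 0.96 [336.9 186.9] [0.5224 0.0263 0.052 ]
scene dial_grip 0.72 [342.  217.2] [0.6456 0.0197 0.082 ]
scene ledge 0.72 [426.1 191.7] [0.5221 0.2488 0.012 ]
scene tray 0.97 [409.5 190.5] [0.5137 0.2091 0.012 ]
scene tray 0.38 [268.2 217.3] [ 0.5656 -0.1403  0.012 ]
scene kiln 0.8 [464.2 190.8] [0.5177 0.3502 0.    ]
scene frit_jar 0.72 [245.7 263. ] [ 0.6838 -0.1945  0.    ]
scene frit_jar 0.21 [280.8 176.7] [ 0.4173 -0.1036  0.    ]
scene graphite_bloc
[... 667 characters left out ...]
]
side tray_corner 0.39 [326.2 165.5] [ 0.5527 -0.2391  0.02  ]
side tray_post 0.82 [330.1 225.7] [0.5121 0.0354 0.052 ]
side dial_grip 0.41 [348.5 279.8] [0.4587 0.2093 0.082 ]
side tray 0.58 [318.6 301.5] [0.5158 0.2131 0.012 ]
side kiln 0.66 [306.1 368.4] [0.5206 0.3489 0.    ]
side kiln 0.42 [326.8 141.2] [ 0.569  -0.3961  0.    ]
side frit_jar 0.93 [272.1 176.5] [ 0.6996 -0.199   0.    ]
side frit_jar 0.17 [303.4 366.6] [0.5259 0.3461 0.    ]
side graphite_block 0.77 [369.  152.2] [ 0.4372 -0.3481  0.    ]
side graphite_block 0.73 [371.1 205.3] [ 0.4226 -0.1058  0.    ]
side bead_press 0.72 [348.  276.3] [0.4632 0.1322 0.    ]
side bead_press 0.59 [324.2 166.9] [ 0.5609 -0.2596 -0.    ]
```

```bash
python3 - <<'E'
from h import *
S=imaging.read_camera('scene');D=imaging.read_camera('side')
w={id(p):white(p) for p in(S,D)}
cand=[(.432,-.221),(.564,-.14),(.424,-.1),(.565,-.386)]
for c in cand:
    obs=[]
    for p in(S,D):
        V=p['view']; uv=proj([c[0],c[1],.01],p,V)[0]
        n,l=cv2.connectedComponents(w[id(p)].astype(np.uint8))
        u,v=np.round(uv).astype(int); win=l[v-6:v+7,u-6:u+7]; ids=np.bincount(win[win>0]); k=ids.argmax()
        m=l==k; obs.append((m,p,V)); ys,xs=np.nonzero(m)
        ctr=onplane(np.c_[xs,ys],.012,p,V)[:,:2]; yaw0=np.linalg.svd(ctr-ctr.mean(0))[2][0]; yaw0=np.arctan2(yaw0[1],yaw0[0])
    for o in ([obs[0]],[obs[1]],obs):
        x,f=fit(o,[*c,yaw0]); print(c,x[:2].round(4),np.degrees(x[2]).round(1)%180,round(f,3),[int(a[0].sum()) for a in o])
E
```

```text
(0.432, -0.221) [ 0.4252 -0.2248] 171.9 0.075 [216]
(0.432, -0.221) [ 0.4275 -0.2232] 169.8 0.001 [345]
(0.432, -0.221) [ 0.4255 -0.2227] 171.4 0.06 [216, 345]
(0.564, -0.14) [ 0.5607 -0.1397] 17.4 0.018 [282]
(0.564, -0.14) [ 0.5606 -0.1418] 16.7 0.001 [372]
(0.564, -0.14) [ 0.561  -0.1402] 16.6 0.027 [282, 372]
(0.424, -0.1) [ 0.4241 -0.0971] 27.7 0.03 [271]
(0.424, -0.1) [ 0.4226 -0.101 ] 29.5 0.001 [385]
(0.424, -0.1) [ 0.4231 -0.0988] 30.2 0.033 [271, 385]
(0.565, -0.386) [ 0.5602 -0.389 ] 6.900000000000006 0.057 [267]
(0.565, -0.386) [ 0.5639 -0.3875] 4.5 0.004 [271]
(0.565, -0.386) [ 0.5624 -0.3885] 6.699999999999989 0.068 [267, 271]
```

```bash
cat > g.py <<'E'
import sys
from h import *
def goto(x,y,z,a=None,o=None):
    o=o or bot.get_obs(); q=o['tool_rot']; M=R.from_quat([q[1],q[2],q[3],q[0]]).as_matrix(); p=o['eef_pos']
    a0=np.degrees(np.arctan2(M[1,0],M[0,0])); 
    d=M.T@(np.array([x,y,z])-p)
    print('t',round(o['t'],2),'p',p.round(4),'a0',a0.round(2),'tilt',M[:,2].round(4),'F',o['contact_force'].round(1),'w',round(o['gripper_width'],3),'q7',o['q'][6].round(2))
    print('  units(cur frame)',(d/.12).round(3),'norm mm',(np.linalg.norm(d)*1000).round(1))
    if a is not None:
        ar=np.radians(a); Mt=np.array([[np.cos(ar),np.sin(ar),0],[np.sin(ar),-np.cos(ar),0],[0,0,-1]]).T
        dt=Mt.T@(np.array([x,y,z])-p); w=R.from_matrix(M.T@Mt).as_rotvec(degrees=True)/4
        print('  rot units',w.round(3),' units(after turn)',(dt/.12).round(3))
if __name__=='__main__': goto(*map(float,sys.argv[1:]))
E
python3 g.py .5 .17 .3 0
```

```text
t 1.35 p [0.2886 0.6102 0.2313] a0 64.68 tilt [ 0.e+00  1.e-04 -1.e+00] F [-0.4  0.5  0. ] w 0.997 q7 -0.08
  units(cur frame) [-2.563  3.161 -0.573] norm mm 493.1
  rot units [-1.0000e-03 -1.0000e-03  1.6171e+01]  units(after turn) [ 1.762  3.668 -0.572]
```

>>> apply_moves(moves="-1 -.213 .263 -.048 0 0 0;-1 -.213 .263 -.048 0 0 0;-1 -.213 .263 -.048 0 0 0;-1 -.213 .263 -.048 0 0 0;-1 -.213 .263 -.048 0 0 0;-1 -.213 .263 -.048 0 0 0;-1 -.213 .263 -.048 0 0 0;-1 -.213 .263 -.048 0 0 0;-1 -.213 .263 -.048 0 0 0;-1 -.213 .263 -.048 0 0 0;-1 -.213 .263 -.048 0 0 0;-1 -.213 .263 -.048 0 0 0")

```text
t: 2.35
eef_pos: [0.5003, 0.1691, 0.3011]
tool_rot: [-0.0, 0.845, 0.535, 0.0]
contact_force: [0.2, 0.9, 0.1]
gripper_width: 0.997
```

>>> apply_moves(moves="-1 0 0 0 0 0 1;-1 0 0 0 0 0 1;-1 0 0 0 0 0 1;-1 0 0 0 0 0 1;-1 0 0 0 0 0 1;-1 0 0 0 0 0 1;-1 0 0 0 0 0 1;-1 0 0 0 0 0 1;-1 0 0 0 0 0 1;-1 0 0 0 0 0 1;-1 0 0 0 0 0 1;-1 0 0 0 0 0 1")

```text
t: 3.35
eef_pos: [0.4998, 0.171, 0.3006]
tool_rot: [-0.0, 0.99, 0.143, 0.0]
contact_force: [0.0, -0.9, 0.7]
gripper_width: 1.0
```

>>> apply_moves(moves="-1 0 0 0 0 0 1;-1 0 0 0 0 0 1;-1 0 0 0 0 0 1;-1 0 0 0 0 0 1;-1 0 0 0 0 0 .17;-1 0 0 0 0 0 0")

```text
t: 3.85
eef_pos: [0.4998, 0.1711, 0.3005]
tool_rot: [-0.0, 1.0, 0.001, 0.0]
contact_force: [-0.5, -0.6, 0.3]
gripper_width: 0.999
```

```bash
python3 - <<'E'
from g import *
o=bot.get_obs(); p=imaging.read_camera('wrist'); save(p,'w1.png'); V=view(p,o)
goto(.5,.17,.3,0,o)
for n,z in [('tray_corner',.02),('tray_post',.052),('tray',.012),('dial_grip',.082),('kiln',0)]:
    for r in nets.spot_point(p,n)[:1]: print(n,round(r['score'],2),np.round(r['location'],1),onplane(r['location'],z,p,V)[0].round(4))
E
```

```text
t 3.85 p [0.4998 0.1711 0.3005] a0 0.08 tilt [ 1.e-04  2.e-04 -1.e+00] F [-0.5 -0.6  0.3] w 0.999 q7 -0.38
  units(cur frame) [0.002 0.009 0.004] norm mm 1.2
  rot units [-0.002 -0.002  0.019]  units(after turn) [0.002 0.009 0.004]
tray_corner 0.9 [291.8 168.5] [0.4586 0.1565 0.02  ]
tray_post 0.79 [333.3 258.7] [0.5159 0.0355 0.052 ]
tray 0.74 [330.4 123.7] [0.5115 0.2165 0.012 ]
dial_grip 0.41 [330.  259.2] [0.5104 0.0508 0.082 ]
kiln 0.89 [338.5  18.4] [0.5213 0.3498 0.    ]
```

View pics/w1.png

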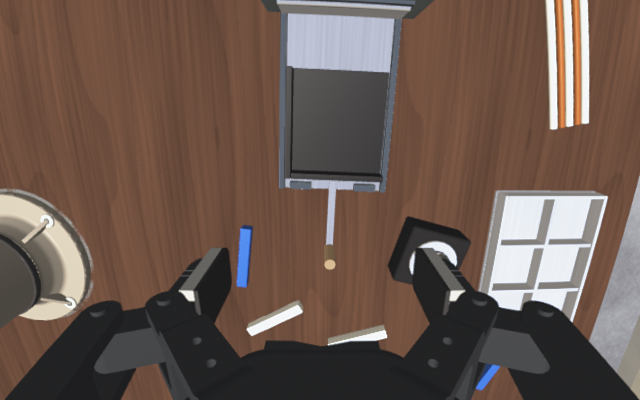

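```bash
python3 - <<'E'
import cv2
i=cv2.imread('pics/w1.png')[50:200,270:410]; cv2.imwrite('pics/w1z.png',cv2.resize(i,None,fx=5,fy=4,interpolation=cv2.INTER_CUBIC))
i=cv2.convertScaleAbs(i,alpha=2.2,beta=-20)
cv2.imwrite('pics/w1z.png',cv2.resize(i,None,fx=4,fy=4,interpolation=cv2.INTER_CUBIC))
E
```

```text
(no output)
```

View pics/w1z.png

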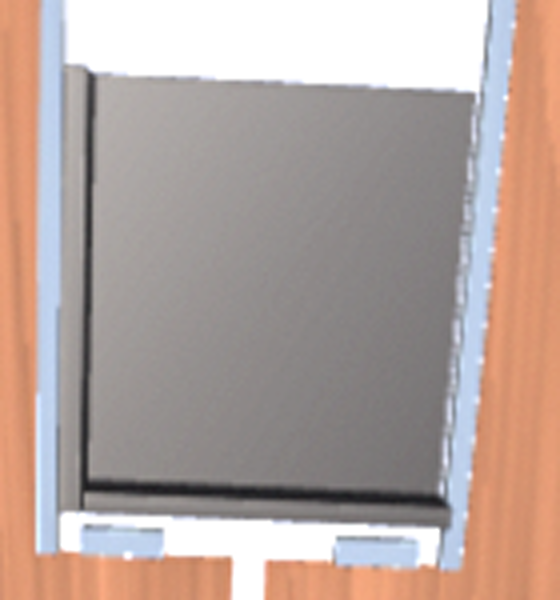

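```bash
python3 - <<'E'
from g import *
o=bot.get_obs(); p=imaging.read_camera('wrist'); V=view(p,o)
pts=[(388.75,73),(293.75,68.75),(292,170.5),(380.75,174)]
P=onplane(pts,.020,p,V); print(P.round(4))
f=P[0]-P[1]; print('front yaw',np.degrees(np.arctan2(f[1],f[0])), np.linalg.norm(f)); s=P[1]-P[2]; print('fence dir',np.degrees(np.arctan2(s[1],s[0])),np.linalg.norm(s)); f=P[3]-P[2];print(np.degrees(np.arctan2(f[1],f[0])), np.linalg.norm(f))
pr=onplane([(283,185),(386,190)],.02,p,V); print(pr)
E
```

```text
[[0.5854 0.281  0.02  ]
 [0.4642 0.2858 0.02  ]
 [0.4587 0.1536 0.02  ]
 [0.5815 0.1487 0.02  ]]
front yaw -2.270966816843622 0.12134005325699734
fence dir 87.64791856820825 0.1323388535076597
-2.290785415164064 0.12289108574354449
[[0.44560294 0.13290963 0.02      ]
 [0.59017926 0.12563842 0.02      ]]
```

```bash
python3 g.py .4225 -.10 .16 -61
```

```text
t 4.2 p [0.4998 0.171  0.3004] a0 0.04 tilt [-0.  0. -1.] F [0.4 0.1 0.9] w 0.998 q7 -0.38
  units(cur frame) [-0.646  2.258  1.17 ] norm mm 314.8
  rot units [-0.0000e+00  1.0000e-03  1.5259e+01]  units(after turn) [1.663 1.658 1.17 ]
```

>>> apply_moves(moves="0 0 0 0 0 0 1;0 0 0 0 0 0 1;0 0 0 0 0 0 1;0 0 0 0 0 0 1;0 0 0 0 0 0 1;0 0 0 0 0 0 1;0 0 0 0 0 0 1;0 0 0 0 0 0 1;0 0 0 0 0 0 1;0 0 0 0 0 0 1;0 0 0 0 0 0 1;0 0 0 0 0 0 1")

```text
t: 5.2
eef_pos: [0.4998, 0.171, 0.3004]
tool_rot: [-0.0, 0.913, -0.408, -0.0]
contact_force: [0.3, 0.4, -0.0]
gripper_width: 0.5
```

>>> apply_moves(moves="0 0 0 0 0 0 1;0 0 0 0 0 0 1;0 0 0 0 0 0 1;0 0 0 0 0 0 .26;0 .208 .207 .146 0 0 0;0 .208 .207 .146 0 0 0;0 .208 .207 .146 0 0 0;0 .208 .207 .146 0 0 0;0 .208 .207 .146 0 0 0;0 .208 .207 .146 0 0 0;0 .208 .207 .146 0 0 0;0 .208 .207 .146 0 0 0")

```text
t: 6.2
eef_pos: [0.4221, -0.1013, 0.1599]
tool_rot: [-0.0, 0.862, -0.507, 0.0]
contact_force: [0.5, 0.4, -1.3]
gripper_width: 0.502
```

>>> apply_moves(moves="0 0 0 0 0 0 0")

```text
t: 6.28
eef_pos: [0.4183, -0.1058, 0.1581]
tool_rot: [0.002, 0.86, -0.511, -0.002]
contact_force: [-0.8, -0.3, 0.4]
gripper_width: 0.5
```

```bash
cat > lookbar.py <<'E'
import sys
from g import *
# args: x y yawdeg guess, name
x,y,yw=map(float,sys.argv[1:4]); nm=sys.argv[4]; z0=float(sys.argv[5]) if len(sys.argv)>5 else 0
o=bot.get_obs(); p=imaging.read_camera('wrist'); save(p,nm+'.png'); V=view(p,o)
uv=proj([x,y,z0+.012],p,V)[0]; n,l=cv2.connectedComponents(white(p).astype(np.uint8))
u,v=np.round(uv).astype(int); win=l[max(v-20,0):v+21,max(u-20,0):u+21]; ids=np.bincount(win[win>0]); m=l==ids.argmax()
s,f=fit([(m,p,V)],[x,y,np.radians(yw)],z0); print('fit',s[:2].round(4),np.degrees(s[2]).round(2)%180,'cost',round(f,3),'area',m.sum(),'uv',uv.round())
ys,xs=np.nonzero(m); print('rect',xs.min(),ys.min(),xs.max(),ys.max())
goto(s[0],s[1],.15,None,o)
E
python3 lookbar.py .4225 -.1 29 b1
```

```text
fit [ 0.4211 -0.0982] 29.01 cost 0.001 area 1918 uv [319. 174.]
rect 307 120 326 225
t 6.28 p [ 0.4183 -0.1058  0.1581] a0 -61.44 tilt [-0.0048 -0.0018 -1.    ] F [-0.8 -0.3  0.4] w 0.5 q7 -0.78
  units(cur frame) [-0.044 -0.051  0.067] norm mm 11.4
```

View pics/b1.png

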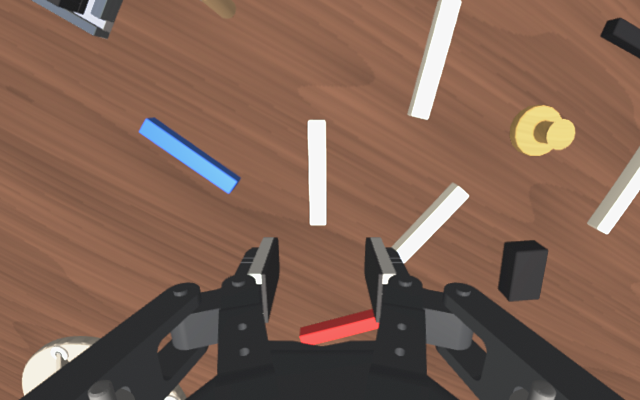

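>>> apply_moves(moves="0 0 0 0 0 0 0;0 0 0 0 0 0 0")

```text
t: 6.5
eef_pos: [0.4236, -0.0991, 0.1607]
tool_rot: [-0.0, 0.862, -0.507, 0.0]
contact_force: [0.1, 0.3, 0.1]
gripper_width: 0.5
```

```bash
python3 lookbar.py .4211 -.0982 29 b1b; python3 g.py .4211 -.0982 .004 -61
```

```text
fit [ 0.4214 -0.0982] 28.98 cost 0.001 area 1860 uv [320. 183.]
rect 311 129 329 232
t 6.5 p [ 0.4236 -0.0991  0.1607] a0 -60.91 tilt [ 1.1e-03  3.0e-04 -1.0e+00] F [0.1 0.3 0.1] w 0.5 q7 -0.79
  units(cur frame) [-0.015  0.012  0.089] norm mm 11.0
t 6.55 p [ 0.4237 -0.0988  0.1608] a0 -60.87 tilt [ 1.4e-03  4.0e-04 -1.0e+00] F [ 0.5 -0.7  0.4] w 0.497 q7 -0.79
  units(cur frame) [-0.015  0.019  1.307] norm mm 156.8
  rot units [-0.019 -0.005  0.032]  units(after turn) [-0.015  0.017  1.307]
```

>>> apply_moves(moves="0 -.015 .017 .3 0 0 0;0 0 0 .3 0 0 0;0 0 0 .3 0 0 0;0 0 0 .25 0 0 0;0 0 0 .1 0 0 0;0 0 0 .055 0 0 0;0 0 0 0 0 0 0;1 0 0 0 0 0 0;1 0 0 0 0 0 0;1 0 0 0 0 0 0;1 0 0 0 0 0 0", force=50)

```text
t: 7.47
eef_pos: [0.4213, -0.0991, 0.005]
tool_rot: [-0.001, 0.862, -0.508, 0.001]
contact_force: [-0.6, 0.9, 7.1]
gripper_width: 0.168
```

```bash
python3 g.py .489 .208 .15 -2.3
```

```text
t 7.47 p [ 0.4213 -0.0991  0.005 ] a0 -61.0 tilt [ 2.8e-03  4.0e-04 -1.0e+00] F [-0.6  0.9  7.1] w 0.168 q7 -0.48
  units(cur frame) [-1.963 -1.738 -1.206] norm mm 346.3
  rot units [ -0.027  -0.033 -14.675]  units(after turn) [ 0.461 -2.58  -1.209]
```

>>> apply_moves(moves="1 0 0 -.05 0 0 0;1 0 0 -.2 0 0 0;1 0 0 -.3 0 0 0;1 0 0 -.3 0 0 0;1 0 0 -.3 0 0 0;1 0 0 -.05 0 0 -1;1 0 0 0 0 0 -1;1 0 0 0 0 0 -1;1 0 0 0 0 0 -1;1 0 0 0 0 0 -1;1 0 0 0 0 0 -1;1 0 0 0 0 0 -1")

```text
t: 8.47
eef_pos: [0.4198, -0.0993, 0.1483]
tool_rot: [-0.0, 0.959, -0.283, 0.0]
contact_force: [-0.1, 0.4, -1.2]
gripper_width: 0.171
```

>>> apply_moves(moves="1 0 0 0 0 0 -1;1 0 0 0 0 0 -1;1 0 0 0 0 0 -1;1 0 0 0 0 0 -1;1 0 0 0 0 0 -1;1 0 0 0 0 0 -1;1 0 0 0 0 0 -1;1 0 0 0 0 0 -.68;1 0 0 0 0 0 0")

```text
t: 9.22
eef_pos: [0.4198, -0.0994, 0.1483]
tool_rot: [-0.0, 1.0, -0.02, 0.0]
contact_force: [0.2, -0.0, -0.0]
gripper_width: 0.17
```

```bash
python3 g.py .4932 .2072 .08 -2.3
```

```text
t 9.22 p [ 0.4198 -0.0994  0.1483] a0 -2.24 tilt [ 8.e-04  2.e-04 -1.e+00] F [ 0.2 -0.  -0. ] w 0.17 q7 0.2
  units(cur frame) [ 0.511 -2.577  0.57 ] norm mm 322.6
  rot units [-0.003 -0.011  0.016]  units(after turn) [ 0.508 -2.578  0.569]
```

>>> apply_moves(moves="1 .064 -.322 0 0 0 0;1 .064 -.322 0 0 0 0;1 .064 -.322 0 0 0 0;1 .064 -.322 0 0 0 0;1 .064 -.322 0 0 0 0;1 .064 -.322 0 0 0 0;1 .064 -.322 0 0 0 0;1 .06 -.324 .2 0 0 0;1 0 0 .3 0 0 0;1 0 0 .07 0 0 0;1 0 0 0 0 0 0;1 0 0 0 0 0 0")

```text
t: 10.22
eef_pos: [0.4925, 0.2022, 0.0822]
tool_rot: [0.001, 1.0, -0.021, -0.0]
contact_force: [-0.1, -0.0, -0.6]
gripper_width: 0.173
```

```bash
python3 - <<'E'
from g import *
o=bot.get_obs(); p=imaging.read_camera('wrist'); save(p,'p1.png'); goto(.4932,.2072,.026,-2.3,o)
E
```

```text
t 10.22 p [0.4925 0.2022 0.0822] a0 -2.45 tilt [-4.0e-04 -1.2e-03 -1.0e+00] F [-0.1 -0.  -0.6] w 0.173 q7 -0.36
  units(cur frame) [ 0.004 -0.043  0.468] norm mm 56.4
  rot units [ 0.017  0.006 -0.038]  units(after turn) [ 0.004 -0.042  0.468]
```

View pics/p1.png

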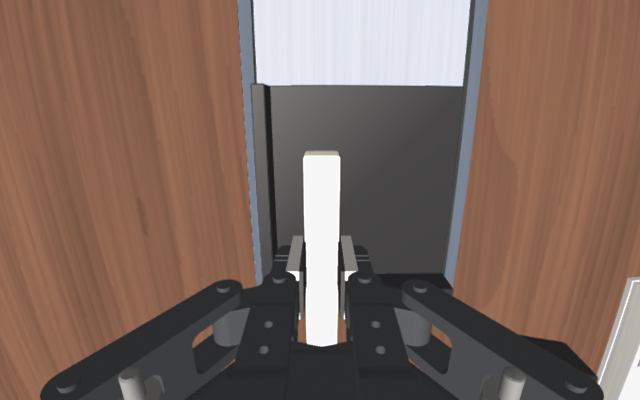

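>>> apply_moves(moves="1 0 0 .2 0 0 0;1 0 0 .18 0 0 0;1 0 0 .05 0 0 0;1 0 0 .025 0 0 0;1 0 0 0 0 0 0;1 0 0 0 0 0 0")

```text
t: 10.77
eef_pos: [0.4935, 0.2034, 0.0284]
tool_rot: [-0.0, 1.0, -0.021, 0.001]
contact_force: [0.9, 0.1, -0.1]
gripper_width: 0.167
```

```bash
python3 g.py .4932 .2072 .026 -2.3
```

```text
t 10.77 p [0.4935 0.2034 0.0284] a0 -2.37 tilt [ 1.7e-03  9.0e-04 -1.0e+00] F [ 0.9  0.1 -0.1] w 0.167 q7 -0.32
  units(cur frame) [-0.004 -0.031  0.02 ] norm mm 4.5
  rot units [-0.014 -0.024 -0.016]  units(after turn) [-0.004 -0.031  0.02 ]
```

>>> apply_moves(moves="1 0 0 .015 0 0 0;1 0 0 .01 0 0 0;1 0 0 0 0 0 0;.44 0 0 0 0 0 0;.44 0 0 0 0 0 0;.44 0 0 -.05 0 0 0;.44 0 0 -.15 0 0 0;.44 0 0 -.3 0 0 0;.44 0 0 -.3 0 0 0;.44 0 0 0 0 0 0;.44 0 0 0 0 0 0")

```text
t: 11.68
eef_pos: [0.494, 0.2042, 0.1225]
tool_rot: [-0.001, 1.0, -0.02, 0.002]
contact_force: [-0.4, 0.1, -0.3]
gripper_width: 0.278
```

```bash
python3 - <<'E'
from g import *
o=bot.get_obs(); p=imaging.read_camera('wrist'); save(p,'p1b.png'); goto(.4932,.2072,.026,-2.3,o)
V=view(p,o)
for r in nets.outline_of(p,'bar1'): print(r['score'],r['rect'])
for r in nets.spot_point(p,'tray_corner'): print(r['score'],r['location'],onplane(r['location'],.02,p,V))
E
```

```text
t 11.68 p [0.494  0.2042 0.1225] a0 -2.32 tilt [ 0.0041  0.0028 -1.    ] F [-0.4  0.1 -0.3] w 0.278 q7 -0.38
  units(cur frame) [-0.011 -0.022  0.804] norm mm 96.6
  rot units [-0.043 -0.057 -0.004]  units(after turn) [-0.008 -0.024  0.804]
0.91 [308.2, 134.3, 331.9, 258.9]
0.8 [283.4, 251.6] [[0.45899318 0.15519519 0.02      ]]
0.66 [349.5, 178.4] [[0.51715174 0.21776424 0.02      ]]
```

View pics/p1b.png

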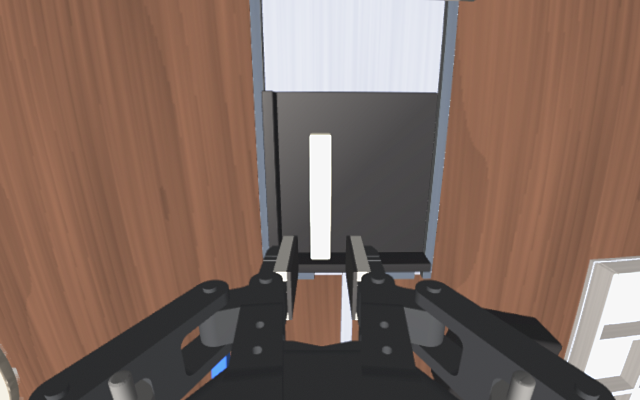

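>>> apply_moves(moves="1 .25 0 0 0 0 0;1 0 0 .3 0 0 0;1 0 0 .3 0 0 0;1 0 0 .16 0 0 0;1 0 0 .03 0 0 0;1 0 0 .02 0 0 0;1 0 0 0 0 0 0")

```text
t: 12.42
eef_pos: [0.5225, 0.202, 0.0227]
tool_rot: [0.0, 1.0, -0.02, -0.0]
contact_force: [-0.3, -0.2, 0.2]
gripper_width: 0.002
```

>>> apply_moves(moves="1 -.05 0 0 0 0 0;1 -.05 0 0 0 0 0;1 -.05 0 0 0 0 0;1 -.04 0 0 0 0 0;1 0 0 0 0 0 0")

```text
t: 12.83
eef_pos: [0.4984, 0.2036, 0.0233]
tool_rot: [-0.0, 1.0, -0.02, -0.0]
contact_force: [-0.7, 0.2, -1.0]
gripper_width: -0.002
```

```bash
python3 - <<'E'
from g import *
o=bot.get_obs(); p=imaging.read_camera('wrist'); save(p,'p1c.png'); goto(.4932,.2072,.026,-2.3,o)
E
```

```text
t 12.83 p [0.4984 0.2036 0.0233] a0 -2.26 tilt [-6.e-04  5.e-04 -1.e+00] F [-0.7  0.2 -1. ] w -0.002 q7 -0.3
  units(cur frame) [-0.044 -0.028 -0.022] norm mm 6.8
  rot units [-0.007  0.008  0.01 ]  units(after turn) [-0.044 -0.028 -0.022]
```

View pics/p1c.png

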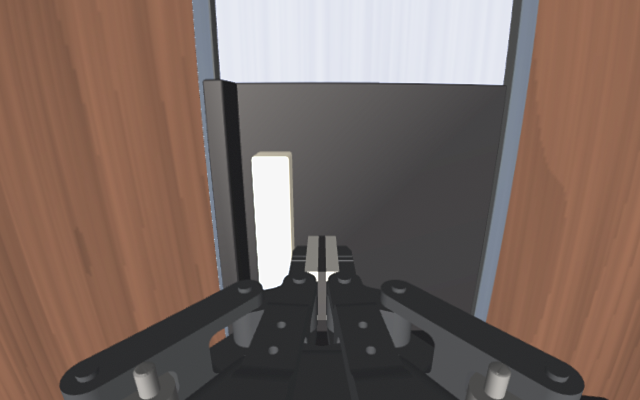

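>>> apply_moves(moves="1 -.04 0 0 0 0 0;1 -.03 0 0 0 0 0;1 0 0 0 0 0 0")

```text
t: 13.13
eef_pos: [0.4905, 0.2036, 0.0228]
tool_rot: [0.0, 1.0, -0.02, -0.0]
contact_force: [-0.0, -0.4, -0.5]
gripper_width: -0.003
```

>>> apply_moves(moves="1 -.03 0 0 0 0 0;1 0 0 0 0 0 0")

```text
t: 13.3
eef_pos: [0.4883, 0.2037, 0.023]
tool_rot: [-0.0, 1.0, -0.02, 0.001]
contact_force: [2.1, -0.5, -0.5]
gripper_width: -0.0
```

```bash
python3 - <<'E'
from g import *
o=bot.get_obs(); p=imaging.read_camera('wrist'); save(p,'p1d.png'); goto(.4932,.2072,.026,-2.3,o)
E
```

```text
t 13.3 p [0.4883 0.2037 0.023 ] a0 -2.33 tilt [ 1.6e-03  3.0e-04 -1.0e+00] F [ 2.1 -0.5 -0.5] w -0.0 q7 -0.31
  units(cur frame) [ 0.04  -0.031 -0.025] norm mm 6.7
  rot units [-0.006 -0.023 -0.006]  units(after turn) [ 0.04  -0.031 -0.025]
```

View pics/p1d.png

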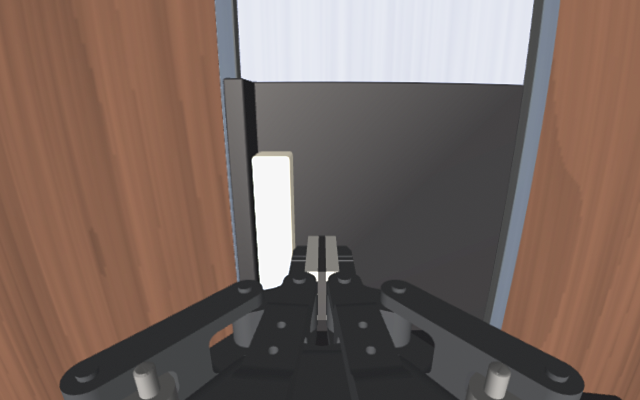

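>>> apply_moves(moves="1 -.03 0 0 0 0 0;1 -.02 0 0 0 0 0;1 0 0 0 0 0 0")

```text
t: 13.6
eef_pos: [0.4877, 0.2038, 0.0245]
tool_rot: [-0.001, 1.0, -0.021, 0.006]
contact_force: [13.8, -1.8, 0.0]
gripper_width: 0.0
```

>>> apply_moves(moves="1 .1 0 0 0 0 0;1 0 0 -.25 0 0 0;1 0 0 -.3 0 0 0;1 0 0 -.3 0 0 0;0 0 0 -.15 0 0 0;0 0 0 0 0 0 1;0 0 0 0 0 0 1;0 0 0 0 0 0 1;0 0 0 0 0 0 1;0 0 0 0 0 0 1;0 0 0 0 0 0 1;0 0 0 0 0 0 1")

```text
t: 14.6
eef_pos: [0.4928, 0.2033, 0.1425]
tool_rot: [0.0, 0.965, -0.263, -0.001]
contact_force: [-0.3, -0.2, -0.0]
gripper_width: 0.5
```

>>> apply_moves(moves="0 0 0 0 0 0 1;0 0 0 0 0 0 1;0 0 0 0 0 0 1;0 0 0 0 0 0 1;0 0 0 0 0 0 1;0 0 0 0 0 0 1;0 0 0 0 0 0 1;0 0 0 0 0 0 1;0 0 0 0 0 0 1;0 0 0 0 0 0 1;0 0 0 0 0 0 .75;0 0 0 0 0 0 0")

```text
t: 15.6
eef_pos: [0.4929, 0.2034, 0.1424]
tool_rot: [0.001, 0.802, -0.598, -0.0]
contact_force: [0.8, 0.1, 0.3]
gripper_width: 0.503
```

```bash
python3 g.py .561 -.141 .16 -73.3
```

```text
t 15.6 p [0.4929 0.2034 0.1424] a0 -73.4 tilt [-1.6e-03 -6.0e-04 -1.0e+00] F [0.8 0.1 0.3] w 0.503 q7 -1.46
  units(cur frame) [ 2.913  0.276 -0.146] norm mm 351.5
  rot units [ 0.025 -0.001 -0.026]  units(after turn) [ 2.912  0.281 -0.146]
```

>>> apply_moves(moves="0 .32 .031 -.016 0 0 0;0 .32 .031 -.016 0 0 0;0 .32 .031 -.016 0 0 0;0 .32 .031 -.016 0 0 0;0 .32 .031 -.016 0 0 0;0 .32 .031 -.016 0 0 0;0 .32 .031 -.016 0 0 0;0 .32 .031 -.016 0 0 0;0 .35 .031 -.016 0 0 0;0 0 0 0 0 0 0;0 0 0 0 0 0 0;0 0 0 0 0 0 0")

```text
t: 16.6
eef_pos: [0.5613, -0.1397, 0.1596]
tool_rot: [-0.0, 0.802, -0.597, -0.001]
contact_force: [0.8, 0.3, 0.3]
gripper_width: 0.499
```

```bash
python3 lookbar.py .561 -.141 16.7 b2;python3 g.py .561 -.141 .007 -73.3
```

```text
fit [ 0.5595 -0.1389] 16.57 cost 0.002 area 1847 uv [324. 182.]
rect 313 129 330 232
t 16.6 p [ 0.5613 -0.1397  0.1596] a0 -73.28 tilt [-0.0012  0.001  -1.    ] F [0.8 0.3 0.3] w 0.499 q7 -0.79
  units(cur frame) [-0.01   0.012  0.08 ] norm mm 9.8
t 16.65 p [ 0.5615 -0.1385  0.1596] a0 -73.18 tilt [-0.0012  0.0013 -1.    ] F [-0.1  0.5 -0.5] w 0.498 q7 -0.79
  units(cur frame) [0.021 0.009 1.271] norm mm 152.6
  rot units [0.012 0.023 0.03 ]  units(after turn) [0.019 0.01  1.272]
```

View pics/b2.png

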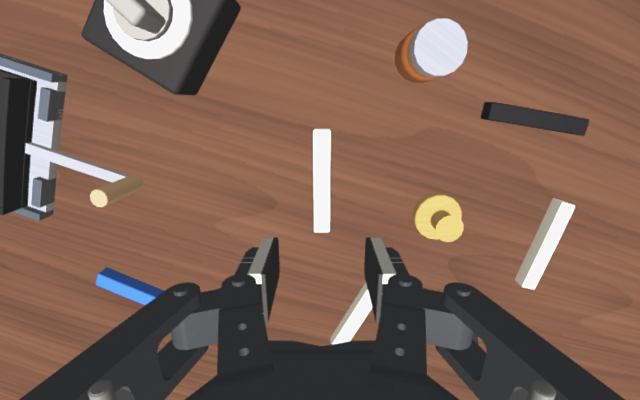

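>>> apply_moves(moves="0 0 .017 .3 0 0 0;0 0 0 .3 0 0 0;0 0 0 .3 0 0 0;0 0 0 .22 0 0 0;0 0 0 .1 0 0 0;0 0 0 .05 0 0 0;0 0 0 0 0 0 0;1 0 0 0 0 0 0;1 0 0 0 0 0 0;1 0 0 0 0 0 0;1 0 0 0 0 0 0", force=50)

```text
t: 17.57
eef_pos: [0.5612, -0.1409, 0.0096]
tool_rot: [-0.001, 0.802, -0.597, 0.001]
contact_force: [-0.9, 0.7, 7.4]
gripper_width: 0.165
```

>>> apply_moves(moves="1 0 0 -.05 0 0 0;1 0 0 -.2 0 0 0;1 0 0 -.3 0 0 0;1 0 0 -.3 0 0 0;1 0 0 -.3 0 0 0;1 0 0 -.05 0 0 -1;1 0 0 0 0 0 -1;1 0 0 0 0 0 -1;1 0 0 0 0 0 -1;1 0 0 0 0 0 -1;1 0 0 0 0 0 -1;1 0 0 0 0 0 -1")

```text
t: 18.57
eef_pos: [0.5597, -0.1409, 0.1525]
tool_rot: [-0.0, 0.923, -0.384, 0.0]
contact_force: [0.2, 0.4, -0.6]
gripper_width: 0.167
```

>>> apply_moves(moves="1 0 0 0 0 0 -1;1 0 0 0 0 0 -1;1 0 0 0 0 0 -1;1 0 0 0 0 0 -1;1 0 0 0 0 0 -1;1 0 0 0 0 0 -1;1 0 0 0 0 0 -1;1 0 0 0 0 0 -1;1 0 0 0 0 0 -1;1 0 0 0 0 0 -1;1 0 0 0 0 0 -.72;1 0 0 0 0 0 0")

```text
t: 19.57
eef_pos: [0.5597, -0.1411, 0.1525]
tool_rot: [0.0, 1.0, -0.021, 0.0]
contact_force: [0.4, 0.6, -0.8]
gripper_width: 0.166
```

```bash
python3 g.py .508 .2080 .08 -2.3
```

```text
t 19.57 p [ 0.5597 -0.1411  0.1525] a0 -2.37 tilt [ 8.e-04 -1.e-04 -1.e+00] F [ 0.4  0.6 -0.8] w 0.166 q7 0.28
  units(cur frame) [-0.551 -2.889  0.603] norm mm 360.3
  rot units [ 0.002 -0.011 -0.017]  units(after turn) [-0.547 -2.889  0.604]
```

>>> apply_moves(moves="1 -.06 -.321 0 0 0 0;1 -.06 -.321 0 0 0 0;1 -.06 -.321 0 0 0 0;1 -.06 -.321 0 0 0 0;1 -.06 -.321 0 0 0 0;1 -.06 -.321 0 0 0 0;1 -.06 -.321 0 0 0 0;1 -.06 -.321 .1 0 0 0;1 -.06 -.32 .2 0 0 0;1 0 0 .2 0 0 0;1 0 0 .1 0 0 0;1 0 0 0 0 0 0")

```text
t: 20.57
eef_pos: [0.5085, 0.2037, 0.0797]
tool_rot: [0.002, 1.0, -0.022, -0.002]
contact_force: [1.0, -1.5, -1.0]
gripper_width: 0.168
```

>>> apply_moves(moves="1 0 0 0 0 0 0;1 0 0 0 0 0 0;1 0 0 .2 0 0 0;1 0 0 .1 0 0 0;1 0 0 0 0 0 0;1 0 0 0 0 0 0")

```text
t: 21.07
eef_pos: [0.5104, 0.204, 0.0461]
tool_rot: [0.0, 1.0, -0.022, -0.0]
contact_force: [-0.6, -0.5, -0.7]
gripper_width: 0.168
```

```bash
python3 g.py .5092 .2075 .0295 -2.3; python3 - <<'E'
from g import *
p=imaging.read_camera('wrist'); save(p,'p2.png')
E
```

```text
t 21.07 p [0.5104 0.204  0.0461] a0 -2.51 tilt [-7.e-04 -5.e-04 -1.e+00] F [-0.6 -0.5 -0.7] w 0.168 q7 -0.35
  units(cur frame) [-0.011 -0.029  0.138] norm mm 17.0
  rot units [ 0.008  0.009 -0.052]  units(after turn) [-0.011 -0.029  0.138]
```

View pics/p2.png

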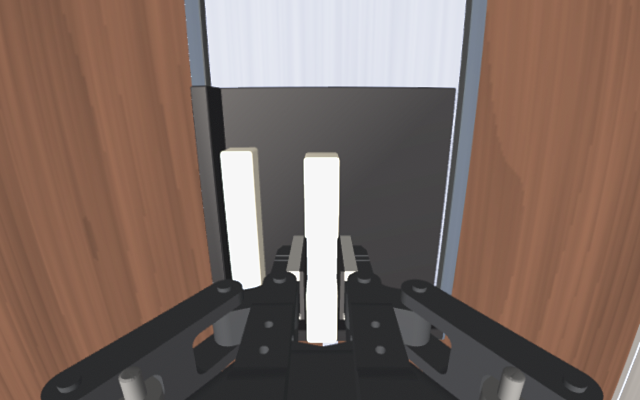

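>>> apply_moves(moves="1 0 -.03 0 0 0 0;1 0 0 .08 0 0 0;1 0 0 .04 0 0 0;1 0 0 .015 0 0 0;1 0 0 0 0 0 0;.44 0 0 0 0 0 0;.44 0 0 0 0 0 0;.44 0 0 -.1 0 0 0;.44 0 0 -.3 0 0 0;1 .25 0 0 0 0 0;1 0 0 0 0 0 0")

```text
t: 22.03
eef_pos: [0.5467, 0.2075, 0.0815]
tool_rot: [-0.002, 1.0, -0.022, 0.005]
contact_force: [0.7, -0.3, 0.7]
gripper_width: 0.015
```

```bash
python3 g.py .5372 .2035 .0235 -2.3; python3 - <<'E'
from g import *
p=imaging.read_camera('wrist'); save(p,'p2b.png')
E
```

```text
t 22.03 p [0.5467 0.2075 0.0815] a0 -2.52 tilt [ 0.0095  0.003  -1.    ] F [ 0.7 -0.3  0.7] w 0.015 q7 -0.34
  units(cur frame) [-0.082  0.038  0.483] norm mm 58.9
  rot units [-0.049 -0.134 -0.055]  units(after turn) [-0.077  0.036  0.484]
```

View pics/p2b.png

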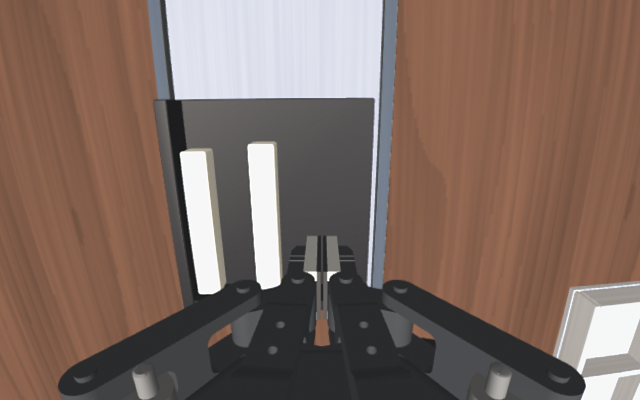

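>>> apply_moves(moves="1 0 .03 .2 0 0 0;1 0 0 .2 0 0 0;1 0 0 .06 0 0 0;1 0 0 .02 0 0 0;1 0 0 0 0 0 0;1 -.05 0 0 0 0 0;1 -.05 0 0 0 0 0;1 -.05 0 0 0 0 0;1 -.05 0 0 0 0 0;1 -.04 0 0 0 0 0;1 -.03 0 0 0 0 0;1 0 0 0 0 0 0")

```text
t: 23.08
eef_pos: [0.5068, 0.205, 0.0201]
tool_rot: [0.0, 1.0, -0.021, -0.0]
contact_force: [-1.4, -0.3, 2.0]
gripper_width: -0.002
```

```bash
python3 g.py .5037 .2035 .0235 -2.3
```

```text
t 23.08 p [0.5068 0.205  0.0201] a0 -2.4 tilt [-9.e-04 -0.e+00 -1.e+00] F [-1.4 -0.3  2. ] w -0.002 q7 -0.34
  units(cur frame) [-0.026  0.014 -0.028] norm mm 4.8
  rot units [ 0.001  0.013 -0.024]  units(after turn) [-0.026  0.014 -0.028]
```

Touching the plate lightly; raise 3 mm and continue the push.

>>> apply_moves(moves="1 0 0 -.03 0 0 0;1 -.03 0 0 0 0 0;1 -.03 0 0 0 0 0;1 -.02 0 0 0 0 0;1 0 0 0 0 0 0")

```text
t: 23.5
eef_pos: [0.5038, 0.2053, 0.0254]
tool_rot: [-0.001, 1.0, -0.022, 0.005]
contact_force: [11.0, -2.0, -0.6]
gripper_width: 0.003
```

>>> apply_moves(moves="1 .1 0 0 0 0 0;1 0 0 -.25 0 0 0;1 0 0 -.3 0 0 0;1 0 0 -.3 0 0 0;0 0 0 -.15 0 0 0;0 0 0 0 0 0 1;0 0 0 0 0 0 1;0 0 0 0 0 0 1;0 0 0 0 0 0 1;0 0 0 0 0 0 1;0 0 0 0 0 0 1;0 0 0 0 0 0 1")

```text
t: 24.5
eef_pos: [0.5099, 0.2046, 0.1435]
tool_rot: [0.0, 0.964, -0.264, -0.0]
contact_force: [-0.6, 0.2, -0.6]
gripper_width: 0.5
```

>>> apply_moves(moves="0 0 0 0 0 0 1;0 0 0 0 0 0 1;0 0 0 0 0 0 1;0 0 0 0 0 0 1;0 0 0 0 0 0 1;0 0 0 0 0 0 1;0 0 0 0 0 0 1;0 0 0 0 0 0 1;0 0 0 0 0 0 1;0 0 0 0 0 0 1;0 0 0 0 0 0 1;0 0 0 0 0 0 1")

```text
t: 25.5
eef_pos: [0.5099, 0.2047, 0.1435]
tool_rot: [0.0, 0.774, -0.634, -0.0]
contact_force: [1.6, 0.2, 0.5]
gripper_width: 0.501
```

```bash
python3 - <<'E'
from g import *
D=imaging.read_camera('side'); save(D,'side2.png')
for r in nets.outline_of(D,'bar1'):
    m=r['region']; col=D['image'][m].mean(0)
    if col.min()<150: continue
    ys,xs=np.nonzero(m); c=onplane(np.c_[xs,ys],.012,D,D['view'])[:,:2]; w=np.linalg.svd(c-c.mean(0))[2][0]
    wm=white(D); n,l=cv2.connectedComponents(wm.astype(np.uint8)); b=np.bincount(l[m&wm]); b[0]=0
    s,f=fit([(l==b.argmax(),D,D['view'])],[*c.mean(0),np.arctan2(w[1],w[0])]); print(round(r['score'],2),s[:2].round(4),np.degrees(s[2])%180,f)
goto(.4265,-.2235,.16,-99.5)
E
```

```text
0.93 [0.4779 0.1912] 80.08405134125815 0.24222222190005196
0.8 [0.4786 0.1895] 80.97026702583838 0.24870140818688763
0.64 [ 0.4287 -0.2227] 170.26748032688113 0.0019479247082270319
t 25.6 p [0.5099 0.2047 0.1435] a0 -78.47 tilt [-5.e-04 -4.e-04 -1.e+00] F [0.5 0.1 0.4] w 0.502 q7 -1.55
  units(cur frame) [ 3.358  1.394 -0.136] norm mm 436.6
  rot units [ 7.000e-03 -5.000e-03  5.257e+00]  units(after turn) [ 3.634  0.097 -0.138]
```

View pics/side2.png

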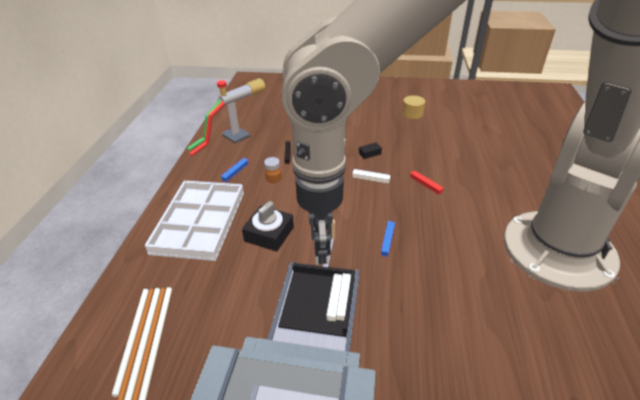

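>>> apply_moves(moves="0 .28 .116 -.012 0 0 0;0 .28 .116 -.012 0 0 0;0 .28 .116 -.012 0 0 0;0 .28 .116 -.012 0 0 0;0 .28 .116 -.012 0 0 0;0 .28 .116 -.012 0 0 0;0 .28 .116 -.012 0 0 0;0 .28 .116 -.012 0 0 0;0 .28 .116 -.012 0 0 0;0 .28 .116 -.012 0 0 0;0 .28 .116 -.012 0 0 0;0 .28 .116 -.012 0 0 0")

```text
t: 26.6
eef_pos: [0.4268, -0.2252, 0.1611]
tool_rot: [-0.0, 0.776, -0.631, 0.0]
contact_force: [1.3, 0.1, 0.0]
gripper_width: 0.499
```

>>> apply_moves(moves="0 0 0 0 0 0 1;0 0 0 0 0 0 1;0 0 0 0 0 0 1;0 0 0 0 0 0 1;0 0 0 0 0 0 1;0 0 0 0 0 0 .3;0 0 0 0 0 0 0")

```text
t: 27.18
eef_pos: [0.4274, -0.2236, 0.1608]
tool_rot: [-0.0, -0.646, 0.763, 0.0]
contact_force: [-0.7, 0.4, -0.7]
gripper_width: 0.502
```

```bash
python3 lookbar.py .4277 -.223 170.3 b3;python3 g.py .4277 -.223 .007 -99.7
```

```text
fit [ 0.4258 -0.2198] 169.78 cost 0.002 area 1863 uv [322. 180.]
rect 310 129 328 231
t 27.18 p [ 0.4274 -0.2236  0.1608] a0 -99.52 tilt [-3.e-04  0.e+00 -1.e+00] F [-0.7  0.4 -0.7] w 0.502 q7 -1.02
  units(cur frame) [-0.029  0.018  0.09 ] norm mm 11.6
t 27.23 p [ 0.4275 -0.2237  0.1609] a0 -99.47 tilt [-1.e-04 -0.e+00 -1.e+00] F [-0.2 -0.  -0.6] w 0.498 q7 -1.02
  units(cur frame) [-6.000e-03 -1.000e-03  1.283e+00] norm mm 153.9
  rot units [ 0.002 -0.     0.058]  units(after turn) [-6.000e-03 -1.000e-03  1.283e+00]
```

View pics/b3.png

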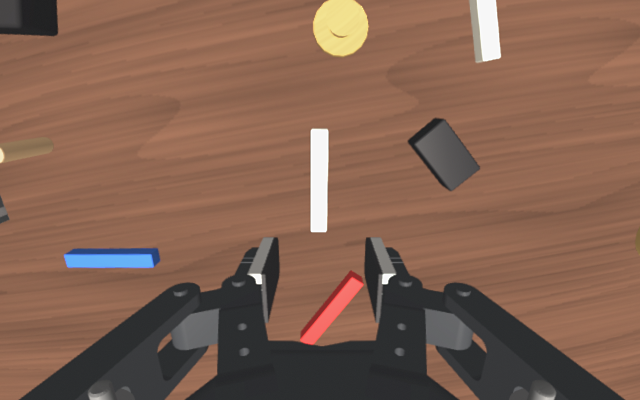

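>>> apply_moves(moves="0 -.028 .018 .3 0 0 .17;0 0 0 .3 0 0 0;0 0 0 .3 0 0 0;0 0 0 .22 0 0 0;0 0 0 .1 0 0 0;0 0 0 .06 0 0 0;0 0 0 0 0 0 0;1 0 0 0 0 0 0;1 0 0 0 0 0 0;1 0 0 0 0 0 0;1 0 0 0 0 0 0", force=50)

```text
t: 28.15
eef_pos: [0.4269, -0.2204, 0.0086]
tool_rot: [0.001, -0.641, 0.768, -0.001]
contact_force: [-1.4, 0.9, 6.9]
gripper_width: 0.162
```

>>> apply_moves(moves="1 0 0 -.05 0 0 0;1 0 0 -.2 0 0 0;1 0 0 -.3 0 0 0;1 0 0 -.3 0 0 0;1 0 0 -.3 0 0 0;1 0 0 -.05 0 0 -1;1 0 0 0 0 0 -1;1 0 0 0 0 0 -1;1 0 0 0 0 0 -1;1 0 0 0 0 0 -1;1 0 0 0 0 0 -1;1 0 0 0 0 0 -1")

```text
t: 29.15
eef_pos: [0.4258, -0.2199, 0.1519]
tool_rot: [-0.0, 0.808, -0.589, 0.0]
contact_force: [-1.3, 0.7, -0.6]
gripper_width: 0.167
```

>>> apply_moves(moves="1 0 0 0 0 0 -1;1 0 0 0 0 0 -1;1 0 0 0 0 0 -1;1 0 0 0 0 0 -1;1 0 0 0 0 0 -1;1 0 0 0 0 0 -1;1 0 0 0 0 0 -1;1 0 0 0 0 0 -1;1 0 0 0 0 0 -1;1 0 0 0 0 0 -1;1 0 0 0 0 0 -1;1 0 0 0 0 0 -1")

```text
t: 30.15
eef_pos: [0.4258, -0.2201, 0.1519]
tool_rot: [0.0, 0.978, -0.209, 0.0]
contact_force: [-0.5, 0.1, -1.3]
gripper_width: 0.165
```

```bash
python3 g.py .5252 .2090 .08 -2.3
```

```text
t 30.15 p [ 0.4258 -0.2201  0.1519] a0 -24.12 tilt [ 4.e-04 -1.e-04 -1.e+00] F [-0.5  0.1 -1.3] w 0.165 q7 0.13
  units(cur frame) [-0.705 -3.602  0.599] norm mm 446.3
  rot units [-0.    -0.006 -5.454]  units(after turn) [ 0.685 -3.606  0.599]
```

>>> apply_moves(moves="1 0 0 0 0 0 -1;1 0 0 0 0 0 -1;1 0 0 0 0 0 -1;1 0 0 0 0 0 -1;1 0 0 0 0 0 -1;1 0 0 0 0 0 -.45;1 .057 -.3 0 0 0 0;1 .057 -.3 0 0 0 0;1 .057 -.3 0 0 0 0;1 .057 -.3 0 0 0 0;1 .057 -.3 0 0 0 0;1 .057 -.3 0 0 0 0")

```text
t: 31.15
eef_pos: [0.4764, -0.0045, 0.1521]
tool_rot: [-0.0, 1.0, -0.022, 0.0]
contact_force: [0.4, -0.7, -0.9]
gripper_width: 0.166
```

>>> apply_moves(moves="1 .057 -.3 0 0 0 0;1 .057 -.3 0 0 0 0;1 .057 -.3 0 0 0 0;1 .057 -.3 0 0 0 0;1 .057 -.3 0 0 0 0;1 .057 -.3 .1 0 0 0;1 0 0 .3 0 0 0;1 0 0 .2 0 0 0;1 0 0 .2 0 0 0;1 0 0 .08 0 0 0;1 0 0 0 0 0 0;1 0 0 0 0 0 0")

```text
t: 32.15
eef_pos: [0.5272, 0.2077, 0.0464]
tool_rot: [0.0, 1.0, -0.022, 0.0]
contact_force: [-0.5, -0.4, 0.7]
gripper_width: 0.17
```

```bash
python3 g.py .5252 .2070 .0285 -2.3; python3 - <<'E'
from g import *
p=imaging.read_camera('wrist'); save(p,'p3.png')
E
```

```text
t 32.15 p [0.5272 0.2077 0.0464] a0 -2.53 tilt [ 3.e-04 -3.e-04 -1.e+00] F [-0.5 -0.4  0.7] w 0.17 q7 -0.35
  units(cur frame) [-0.016  0.007  0.15 ] norm mm 18.1
  rot units [ 0.004 -0.005 -0.057]  units(after turn) [-0.016  0.007  0.15 ]
```

View pics/p3.png

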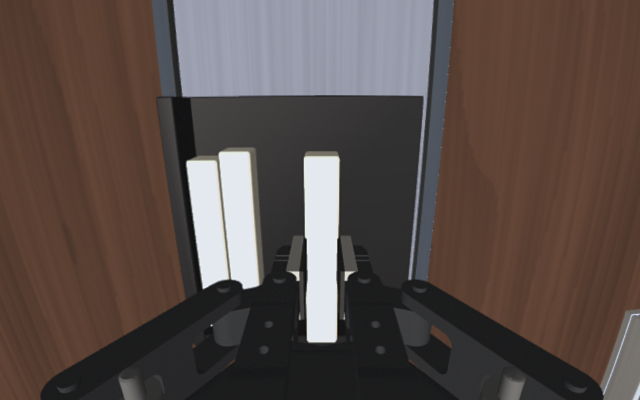

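>>> apply_moves(moves="1 0 .005 .08 0 0 0;1 0 0 .05 0 0 0;1 0 0 .018 0 0 0;1 0 0 0 0 0 0;.44 0 0 0 0 0 0;.44 0 0 0 0 0 0;.44 0 0 -.1 0 0 0;.44 0 0 -.2 0 0 0;1 .23 0 0 0 0 0;1 0 0 0 0 0 0;1 0 .03 0 0 0 0;1 0 0 0 0 0 0")

```text
t: 33.2
eef_pos: [0.5539, 0.2015, 0.0641]
tool_rot: [0.0, 1.0, -0.022, -0.0]
contact_force: [-0.8, -0.2, 0.4]
gripper_width: -0.0
```

```bash
python3 g.py .556 .2045 .0245 -2.3
```

```text
t 33.2 p [0.5539 0.2015 0.0641] a0 -2.56 tilt [-6.e-04 -6.e-04 -1.e+00] F [-0.8 -0.2  0.4] w -0.0 q7 -0.33
  units(cur frame) [ 0.017 -0.026  0.33 ] norm mm 39.8
  rot units [ 0.009  0.009 -0.066]  units(after turn) [ 0.017 -0.026  0.33 ]
```

>>> apply_moves(moves="1 0 -.02 .2 0 0 0;1 0 0 .1 0 0 0;1 0 0 .03 0 0 0;1 0 0 0 0 0 0;1 -.05 0 0 0 0 0;1 -.05 0 0 0 0 0;1 -.05 0 0 0 0 0;1 -.05 0 0 0 0 0;1 -.05 0 0 0 0 0;1 -.03 0 0 0 0 0;1 -.03 0 0 0 0 0;1 0 0 0 0 0 0")

```text
t: 34.2
eef_pos: [0.5199, 0.2067, 0.0256]
tool_rot: [-0.001, 1.0, -0.022, 0.003]
contact_force: [6.3, 0.1, -0.0]
gripper_width: -0.0
```

```bash
python3 g.py .5199 .2045 .0245 -2.3
```

```text
t 34.2 p [0.5199 0.2067 0.0256] a0 -2.55 tilt [ 0.0061  0.0013 -1.    ] F [ 6.3  0.1 -0. ] w -0.0 q7 -0.35
  units(cur frame) [0.001 0.018 0.009] norm mm 2.4
  rot units [-0.023 -0.087 -0.062]  units(after turn) [0.001 0.018 0.009]
```

>>> apply_moves(moves="1 -.02 0 0 0 0 0;1 .12 0 0 0 0 0;1 0 0 -.25 0 0 0;1 0 0 -.3 0 0 0;1 0 0 -.3 0 0 0;0 0 0 -.15 0 0 0;0 0 0 0 0 0 1;0 0 0 0 0 0 1;0 0 0 0 0 0 1;0 0 0 0 0 0 1;0 0 0 0 0 0 1;0 0 0 0 0 0 1")

```text
t: 35.2
eef_pos: [0.5287, 0.206, 0.1444]
tool_rot: [0.0, 0.973, -0.231, -0.0]
contact_force: [0.9, -0.5, 0.1]
gripper_width: 0.499
```

>>> apply_moves(moves="0 0 0 0 0 0 1;0 0 0 0 0 0 1;0 0 0 0 0 0 1;0 0 0 0 0 0 1;0 0 0 0 0 0 1;0 0 0 0 0 0 1;0 0 0 0 0 0 1;0 0 0 0 0 0 1;0 0 0 0 0 0 1;0 0 0 0 0 0 1;0 0 0 0 0 0 1;0 0 0 0 0 0 1")

```text
t: 36.2
eef_pos: [0.5287, 0.206, 0.1443]
tool_rot: [0.0, 0.795, -0.607, -0.0]
contact_force: [0.4, 0.0, 0.0]
gripper_width: 0.501
```

```bash
python3 g.py .563 -.388 .16 -84.5
```

```text
t 36.2 p [0.5287 0.206  0.1443] a0 -74.71 tilt [-6.e-04  1.e-04 -1.e+00] F [0.4 0.  0. ] w 0.501 q7 -1.48
  units(cur frame) [ 4.85   1.03  -0.131] norm mm 595.2
  rot units [0.009 0.003 2.448]  units(after turn) [ 4.955  0.19  -0.131]
```

>>> apply_moves(moves="0 .323 .069 -.009 0 0 0;0 .323 .069 -.009 0 0 0;0 .323 .069 -.009 0 0 0;0 .323 .069 -.009 0 0 0;0 .323 .069 -.009 0 0 0;0 .323 .069 -.009 0 0 0;0 .323 .069 -.009 0 0 0;0 .323 .069 -.009 0 0 0;0 .323 .069 -.009 0 0 0;0 .323 .069 -.009 0 0 0;0 .323 .069 -.009 0 0 0;0 .323 .069 -.009 0 0 0")

```text
t: 37.2
eef_pos: [0.5572, -0.2702, 0.1573]
tool_rot: [-0.0, 0.796, -0.605, -0.0]
contact_force: [1.3, 0.4, -0.8]
gripper_width: 0.497
```

>>> apply_moves(moves="0 .323 .069 -.009 0 0 0;0 .323 .069 -.009 0 0 0;0 .32 .067 -.005 0 0 0;0 0 0 0 0 0 1;0 0 0 0 0 0 1;0 0 0 0 0 0 .45;0 0 0 0 0 0 0")

```text
t: 37.78
eef_pos: [0.5646, -0.3869, 0.1596]
tool_rot: [0.0, 0.741, -0.672, -0.001]
contact_force: [-0.5, -0.1, 0.1]
gripper_width: 0.5
```

```bash
python3 lookbar.py .563 -.388 5.5 b4
```

```text
fit [ 0.5617 -0.3855] 2.73 cost 0.002 area 1859 uv [324. 182.]
rect 310 130 332 233
t 37.78 p [ 0.5646 -0.3869  0.1596] a0 -84.4 tilt [-8.e-04  6.e-04 -1.e+00] F [-0.5 -0.1  0.1] w 0.5 q7 -0.61
  units(cur frame) [-0.014  0.022  0.08 ] norm mm 10.1
```

View pics/b4.png

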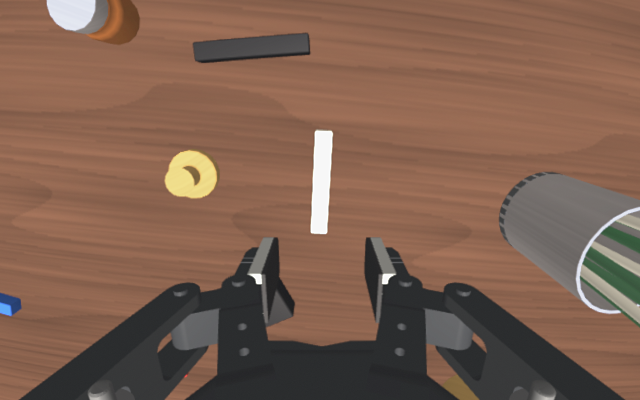

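>>> apply_moves(moves="0 -.014 .022 .1 0 0 .72;0 0 0 .3 0 0 0;0 0 0 .3 0 0 0;0 0 0 .3 0 0 0;0 0 0 .15 0 0 0;0 0 0 .07 0 0 0;0 0 0 .05 0 0 0;0 0 0 0 0 0 0;1 0 0 0 0 0 0;1 0 0 0 0 0 0;1 0 0 0 0 0 0;1 0 0 0 0 0 0", force=50)

```text
t: 38.83
eef_pos: [0.5632, -0.3865, 0.0097]
tool_rot: [-0.0, 0.724, -0.69, 0.001]
contact_force: [-0.3, -0.2, 6.6]
gripper_width: 0.162
```

>>> apply_moves(moves="1 0 0 -.05 0 0 0;1 0 0 -.2 0 0 0;1 0 0 -.3 0 0 0;1 0 0 -.3 0 0 0;1 0 0 -.3 0 0 0;1 0 0 -.05 0 0 -1;1 0 0 0 0 0 -1;1 0 0 0 0 0 -1;1 0 0 0 0 0 -1;1 0 0 0 0 0 -1;1 0 0 0 0 0 -1;1 0 0 0 0 0 -1")

```text
t: 39.83
eef_pos: [0.5619, -0.3856, 0.1522]
tool_rot: [-0.0, 0.87, -0.492, 0.0]
contact_force: [0.4, -0.0, -0.6]
gripper_width: 0.165
```

>>> apply_moves(moves="1 0 0 0 0 0 -1;1 0 0 0 0 0 -1;1 0 0 0 0 0 -1;1 0 0 0 0 0 -1;1 0 0 0 0 0 -1;1 0 0 0 0 0 -1;1 0 0 0 0 0 -1;1 0 0 0 0 0 -1;1 0 0 0 0 0 -1;1 0 0 0 0 0 -1;1 0 0 0 0 0 -1;1 0 0 0 0 0 -1")

```text
t: 40.83
eef_pos: [0.5618, -0.3857, 0.1522]
tool_rot: [0.0, 0.995, -0.096, -0.0]
contact_force: [0.2, -0.2, 0.2]
gripper_width: 0.164
```

```bash
python3 g.py .5412 .2080 .08 -2.4
```

```text
t 40.83 p [ 0.5618 -0.3857  0.1522] a0 -11.01 tilt [-0.e+00 -3.e-04 -1.e+00] F [ 0.2 -0.2  0.2] w 0.164 q7 0.49
  units(cur frame) [-1.114 -4.824  0.601] norm mm 598.5
  rot units [ 0.004  0.    -2.153]  units(after turn) [-0.379 -4.936  0.602]
```

>>> apply_moves(moves="1 0 0 0 0 0 -1;1 0 0 0 0 0 -1;1 0 0 0 0 0 -.15;1 -.025 -.33 0 0 0 0;1 -.025 -.33 0 0 0 0;1 -.025 -.33 0 0 0 0;1 -.025 -.33 0 0 0 0;1 -.025 -.33 0 0 0 0;1 -.025 -.33 0 0 0 0;1 -.025 -.33 0 0 0 0;1 -.025 -.33 0 0 0 0;1 -.025 -.33 0 0 0 0")

```text
t: 41.83
eef_pos: [0.5509, -0.0267, 0.1523]
tool_rot: [-0.0, 1.0, -0.024, 0.0]
contact_force: [1.4, 0.4, -0.5]
gripper_width: 0.165
```

>>> apply_moves(moves="1 -.025 -.33 0 0 0 0;1 -.025 -.33 0 0 0 0;1 -.025 -.33 0 0 0 0;1 -.025 -.33 0 0 0 0;1 -.025 -.33 0 0 0 0;1 -.025 -.33 .1 0 0 0;1 0 0 .3 0 0 0;1 0 0 .2 0 0 0;1 0 0 .2 0 0 0;1 0 0 .08 0 0 0;1 0 0 0 0 0 0;1 0 0 0 0 0 0")

```text
t: 42.83
eef_pos: [0.5444, 0.2095, 0.0466]
tool_rot: [0.0, 1.0, -0.023, 0.0]
contact_force: [-0.1, 0.3, -0.2]
gripper_width: 0.167
```

```bash
python3 g.py .5412 .208 .0295 -2.4; python3 - <<'E'
from g import *
p=imaging.read_camera('wrist'); save(p,'p4.png')
E
```

```text
t 42.83 p [0.5444 0.2095 0.0466] a0 -2.67 tilt [ 1.e-04 -2.e-04 -1.e+00] F [-0.1  0.3 -0.2] w 0.167 q7 -0.41
  units(cur frame) [-0.026  0.014  0.143] norm mm 17.5
  rot units [ 0.003 -0.002 -0.067]  units(after turn) [-0.026  0.014  0.143]
```

View pics/p4.png

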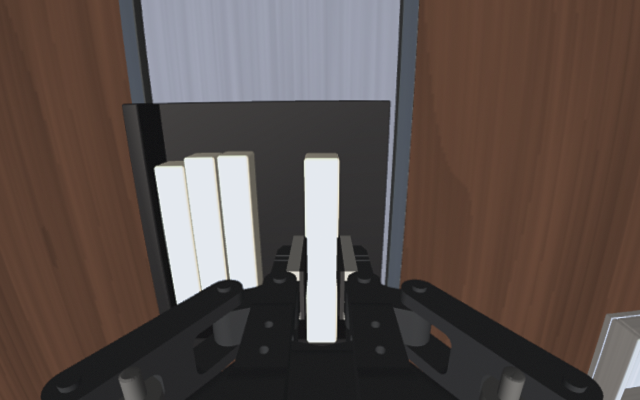

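>>> apply_moves(moves="1 -.01 0 .08 0 0 0;1 0 0 .05 0 0 0;1 0 0 .01 0 0 0;1 0 0 0 0 0 0;.44 0 0 0 0 0 0;.44 0 0 0 0 0 0;.44 0 0 -.1 0 0 0;.44 0 0 -.2 0 0 0;1 .23 0 0 0 0 0;1 0 0 0 0 0 0;1 0 .02 0 0 0 0;1 0 0 0 0 0 0")

```text
t: 43.88
eef_pos: [0.5699, 0.2055, 0.0655]
tool_rot: [0.0, 1.0, -0.023, -0.0]
contact_force: [0.1, -0.1, 0.2]
gripper_width: -0.002
```

```bash
python3 g.py .5700 .2065 .0255 -2.4
```

```text
t 43.88 p [0.5699 0.2055 0.0655] a0 -2.63 tilt [-6.e-04 -4.e-04 -1.e+00] F [ 0.1 -0.1  0.2] w -0.002 q7 -0.39
  units(cur frame) [ 0.001 -0.009  0.333] norm mm 40.0
  rot units [ 0.006  0.008 -0.058]  units(after turn) [ 0.    -0.009  0.333]
```

>>> apply_moves(moves="1 0 0 .2 0 0 0;1 0 0 .1 0 0 0;1 0 0 .03 0 0 0;1 0 0 0 0 0 0;1 -.05 0 0 0 0 0;1 -.05 0 0 0 0 0;1 -.05 0 0 0 0 0;1 -.05 0 0 0 0 0;1 -.05 0 0 0 0 0;1 -.03 0 0 0 0 0;1 -.03 0 0 0 0 0;1 0 0 0 0 0 0")

```text
t: 44.88
eef_pos: [0.5355, 0.2081, 0.0269]
tool_rot: [-0.001, 1.0, -0.023, 0.003]
contact_force: [4.7, -0.4, -0.2]
gripper_width: -0.001
```

>>> apply_moves(moves="1 -.02 0 0 0 0 0;1 0 0 0 0 0 0")

```text
t: 45.05
eef_pos: [0.5353, 0.2081, 0.0274]
tool_rot: [-0.001, 1.0, -0.023, 0.005]
contact_force: [8.5, 0.2, 0.4]
gripper_width: 0.004
```

>>> apply_moves(moves="1 .1 0 0 0 0 0;1 0 0 -.3 0 0 0;1 0 0 -.2 0 0 0;1 0 0 0 0 0 0;1 0 0 0 0 0 0")

```text
t: 45.47
eef_pos: [0.5435, 0.2079, 0.087]
tool_rot: [-0.001, 1.0, -0.023, 0.001]
contact_force: [0.1, 0.3, -0.4]
gripper_width: 0.002
```

```bash
python3 g.py .480 .281 .027 -2.4; python3 - <<'E'
from g import *
p=imaging.read_camera('wrist'); save(p,'p5.png')
E
```

```text
t 45.47 p [0.5435 0.2079 0.087 ] a0 -2.59 tilt [ 0.0024  0.0014 -1.    ] F [ 0.1  0.3 -0.4] w 0.002 q7 -0.41
  units(cur frame) [-0.557 -0.584  0.5  ] norm mm 113.9
  rot units [-0.022 -0.034 -0.048]  units(after turn) [-0.554 -0.586  0.5  ]
```

View pics/p5.png

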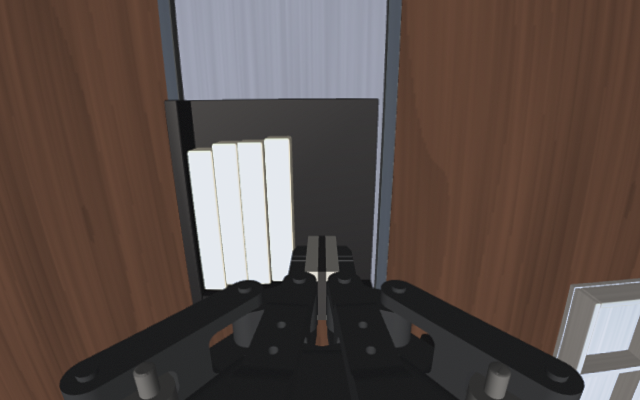

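>>> apply_moves(moves="1 -.145 -.3 0 0 0 0;1 -.145 -.33 0 0 0 0;1 0 0 .25 0 0 0;1 0 0 .2 0 0 0;1 0 0 .04 0 0 0;1 0 0 0 0 0 0;1 0 0 0 0 0 0")

```text
t: 46.1
eef_pos: [0.512, 0.2821, 0.0267]
tool_rot: [0.001, 1.0, -0.023, -0.0]
contact_force: [1.0, -0.6, 1.0]
gripper_width: -0.0
```

```bash
python3 g.py .512 .285 .027 -2.4; python3 - <<'E'
from g import *
p=imaging.read_camera('wrist'); save(p,'p6.png')
p=imaging.read_camera('scene'); save(p,'s6.png')
E
```

```text
t 46.1 p [0.512  0.2821 0.0267] a0 -2.66 tilt [-9.0e-04 -1.1e-03 -1.0e+00] F [ 1.  -0.6  1. ] w -0.0 q7 -0.54
  units(cur frame) [-0.001 -0.024 -0.002] norm mm 2.9
  rot units [ 0.016  0.012 -0.065]  units(after turn) [-0.001 -0.024 -0.002]
```

View pics/p6.png

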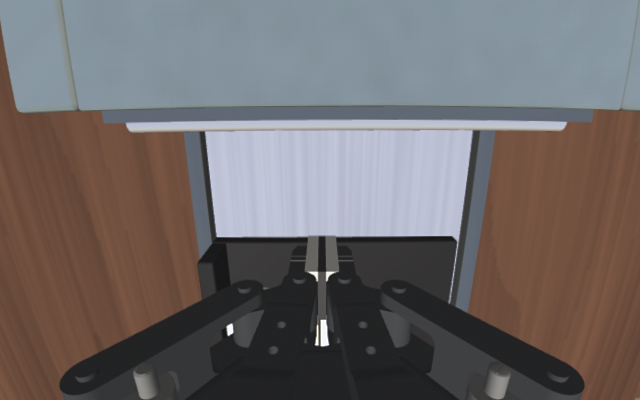

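View pics/s6.png

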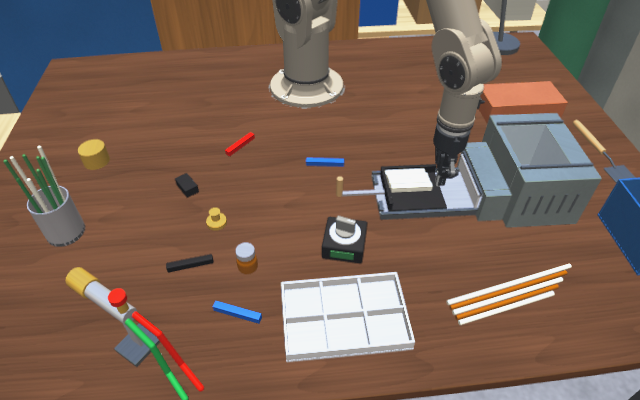

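>>> apply_moves(moves="1 0 .04 0 0 0 0;1 0 .04 0 0 0 0;1 0 .03 0 0 0 0;1 0 .03 0 0 0 0;1 0 0 0 0 0 0")

```text
t: 46.62
eef_pos: [0.5116, 0.2652, 0.0274]
tool_rot: [-0.0, 1.0, -0.023, 0.0]
contact_force: [0.3, -0.2, 0.1]
gripper_width: -0.003
```

>>> apply_moves(moves="1 0 .03 0 0 0 0;1 0 .02 0 0 0 0;1 0 0 0 0 0 0")

```text
t: 46.87
eef_pos: [0.5112, 0.2607, 0.0272]
tool_rot: [-0.001, 1.0, -0.023, 0.0]
contact_force: [1.2, 2.5, 1.3]
gripper_width: 0.006
```

>>> apply_moves(moves="1 0 .03 0 0 0 0;1 0 .02 0 0 0 0;1 0 0 0 0 0 0")

```text
t: 47.12
eef_pos: [0.5109, 0.2543, 0.0271]
tool_rot: [-0.0, 1.0, -0.023, 0.0]
contact_force: [1.7, 3.4, 2.3]
gripper_width: -0.002
```

>>> apply_moves(moves="1 0 .02 0 0 0 0;1 0 .02 0 0 0 0;1 0 0 0 0 0 0")

```text
t: 47.37
eef_pos: [0.5111, 0.2537, 0.0276]
tool_rot: [-0.003, 1.0, -0.021, 0.001]
contact_force: [1.4, 12.2, -0.8]
gripper_width: 0.001
```

>>> apply_moves(moves="1 0 -.1 0 0 0 0;1 0 -.1 0 0 0 0;1 -.13 0 0 0 0 0;1 -.13 0 0 0 0 0;1 0 .04 0 0 0 0;1 0 .04 0 0 0 0;1 0 .04 0 0 0 0;1 0 .03 0 0 0 0;1 0 0 0 0 0 0")

```text
t: 48.12
eef_pos: [0.4804, 0.2556, 0.027]
tool_rot: [0.0, 1.0, -0.024, 0.0]
contact_force: [0.4, -0.0, -0.8]
gripper_width: -0.004
```

>>> apply_moves(moves="1 0 .03 0 0 0 0;1 0 .03 0 0 0 0;1 0 .03 0 0 0 0;1 0 0 0 0 0 0")

```text
t: 48.45
eef_pos: [0.4812, 0.2548, 0.0288]
tool_rot: [-0.006, 1.0, -0.02, 0.003]
contact_force: [-0.1, 18.1, 0.0]
gripper_width: -0.005
```

>>> apply_moves(moves="1 0 -.12 0 0 0 0;1 0 -.1 0 0 0 0;1 0 0 -.25 0 0 0;1 0 0 -.25 0 0 0;1 .29 .15 0 0 0 0;1 .29 .2 0 0 0 0;1 0 .15 0 0 0 0;1 0 0 0 0 0 0;1 0 0 0 0 0 0;1 0 0 0 0 0 0")

```text
t: 49.28
eef_pos: [0.5461, 0.2103, 0.0865]
tool_rot: [0.0, 1.0, -0.023, -0.0]
contact_force: [-0.5, 0.6, 0.8]
gripper_width: 0.001
```

```bash
python3 - <<'E'
from g import *
o=bot.get_obs(); p=imaging.read_camera('wrist'); save(p,'p7.png'); goto(.552,.2,.027,-2.4,o)
i=cv2.imread('pics/p7.png')[80:300,140:400]; cv2.imwrite('pics/p7z.png',cv2.resize(cv2.convertScaleAbs(i,alpha=1.1),None,fx=3,fy=2.7,interpolation=cv2.INTER_CUBIC))
E
```

```text
t 49.28 p [0.5461 0.2103 0.0865] a0 -2.58 tilt [-1.e-03 -2.e-04 -1.e+00] F [-0.5  0.6  0.8] w 0.001 q7 -0.41
  units(cur frame) [0.053 0.083 0.496] norm mm 60.7
  rot units [ 0.003  0.014 -0.045]  units(after turn) [0.053 0.083 0.496]
```

View pics/p7z.png

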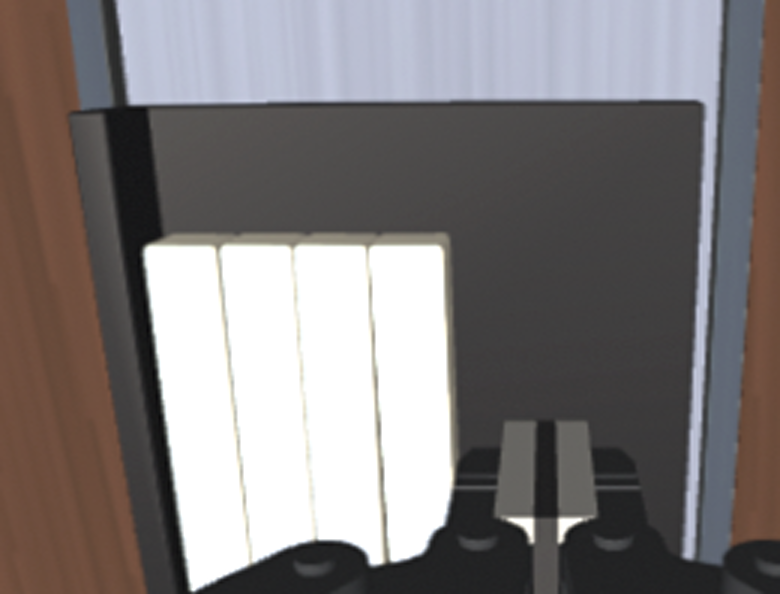

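>>> apply_moves(moves="1 .06 .08 0 0 0 0;1 0 0 .25 0 0 0;1 0 0 .2 0 0 0;1 0 0 .04 0 0 0;1 0 0 0 0 0 0;1 -.05 0 0 0 0 0;1 -.05 0 0 0 0 0;1 -.04 0 0 0 0 0;1 -.03 0 0 0 0 0;1 0 0 0 0 0 0")

```text
t: 50.17
eef_pos: [0.5332, 0.2013, 0.0295]
tool_rot: [-0.001, 1.0, -0.022, 0.001]
contact_force: [-0.2, 0.6, 4.4]
gripper_width: -0.002
```

>>> apply_moves(moves="1 -.03 0 0 0 0 0;1 0 0 0 0 0 0")

```text
t: 50.33
eef_pos: [0.5309, 0.2015, 0.0296]
tool_rot: [-0.001, 1.0, -0.023, 0.002]
contact_force: [0.4, 0.4, 8.1]
gripper_width: -0.001
```

```bash
python3 - <<'E'
from g import *
o=bot.get_obs(); p=imaging.read_camera('wrist'); save(p,'p8.png'); goto(.5353,.2,.027,-2.4,o)
p=imaging.read_camera('scene'); save(p,'s8.png')
i=cv2.imread('pics/s8.png')[120:250,320:540]; cv2.imwrite('pics/s8z.png',cv2.resize(i,None,fx=3.5,fy=3.5,interpolation=cv2.INTER_CUBIC))
E
```

```text
t 50.33 p [0.5309 0.2015 0.0296] a0 -2.6 tilt [ 0.0039  0.0016 -1.    ] F [0.4 0.4 8.1] w -0.001 q7 -0.39
  units(cur frame) [0.037 0.011 0.021] norm mm 5.3
  rot units [-0.025 -0.054 -0.049]  units(after turn) [0.037 0.011 0.021]
```

View pics/p8.png

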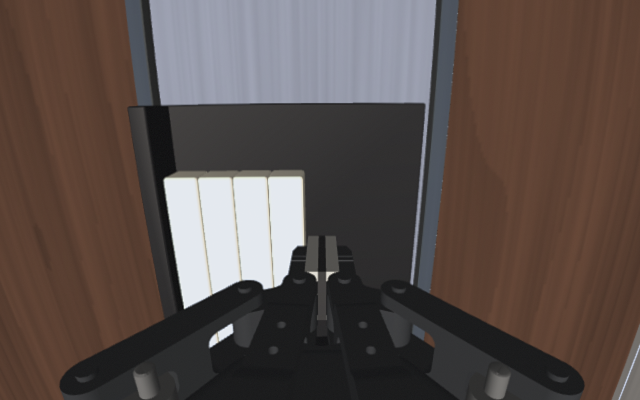

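View pics/s8z.png

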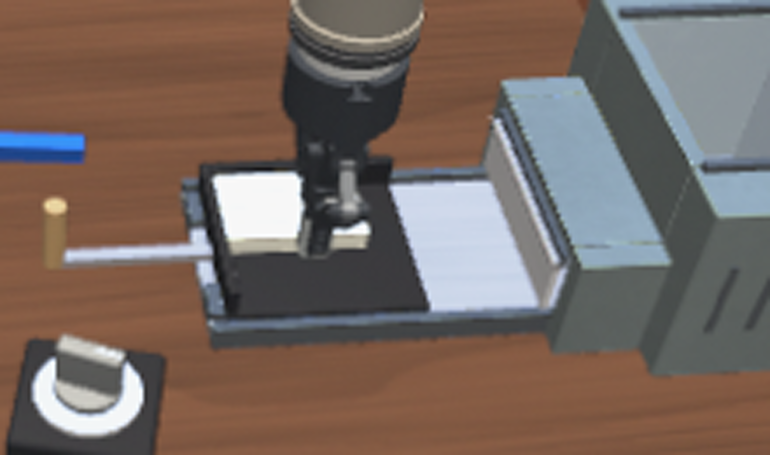

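>>> apply_moves(moves="1 0 0 -.15 0 0 0;1 .08 0 -.25 0 0 0;1 .08 0 -.1 0 0 0;1 0 0 0 0 0 0;1 0 0 0 0 0 0")

```text
t: 50.85
eef_pos: [0.5487, 0.2001, 0.0885]
tool_rot: [-0.0, 1.0, -0.023, 0.0]
contact_force: [-1.4, -0.8, -0.5]
gripper_width: 0.002
```

```bash
python3 - <<'E'
from g import *
o=bot.get_obs(); p=imaging.read_camera('wrist'); save(p,'p9.png'); goto(.5353,.2,.027,-2.4,o)
i=cv2.imread('pics/p9.png')[80:300,140:400]; cv2.imwrite('pics/p9z.png',cv2.resize(cv2.convertScaleAbs(i,alpha=1.1),None,fx=3,fy=2.7,interpolation=cv2.INTER_CUBIC))
E
```

```text
t 50.85 p [0.5487 0.2001 0.0885] a0 -2.61 tilt [ 8.e-04  5.e-04 -1.e+00] F [-1.4 -0.8 -0.5] w 0.002 q7 -0.39
  units(cur frame) [-0.112  0.006  0.512] norm mm 62.9
  rot units [-0.008 -0.011 -0.053]  units(after turn) [-0.111  0.006  0.512]
```

View pics/p9z.png

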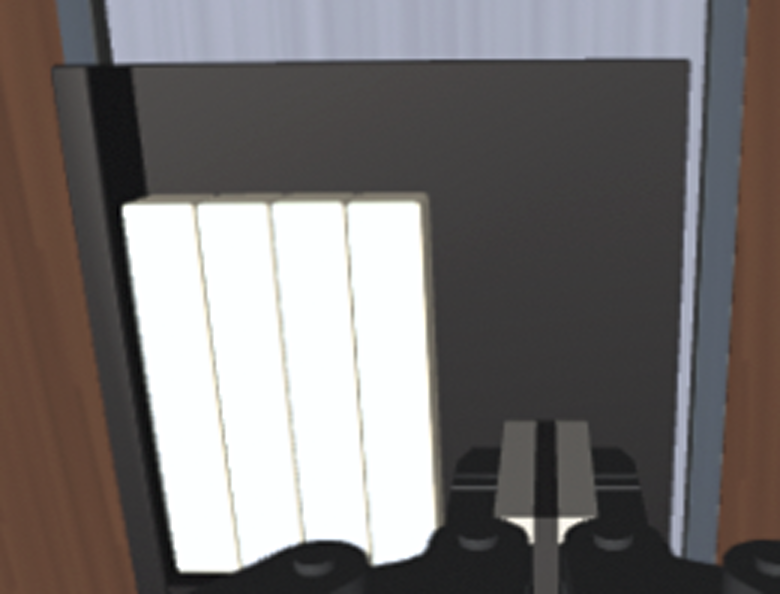

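>>> apply_moves(moves="1 .06 0 0 0 0 0;1 0 0 .25 0 0 0;1 0 0 .2 0 0 0;1 0 0 .07 0 0 0;1 0 0 .02 0 0 0;1 0 0 0 0 0 0;1 -.05 0 0 0 0 0;1 -.05 0 0 0 0 0;1 -.04 0 0 0 0 0;1 0 0 0 0 0 0")

```text
t: 51.73
eef_pos: [0.5377, 0.2009, 0.024]
tool_rot: [-0.0, 1.0, -0.022, -0.0]
contact_force: [0.4, 0.5, 0.5]
gripper_width: 0.002
```

>>> apply_moves(moves="1 -.03 0 0 0 0 0;1 -.03 0 0 0 0 0;1 0 0 0 0 0 0")

```text
t: 51.98
eef_pos: [0.5359, 0.201, 0.0251]
tool_rot: [-0.001, 1.0, -0.023, 0.004]
contact_force: [7.3, 0.6, 0.3]
gripper_width: 0.001
```

>>> apply_moves(moves="1 -.02 0 0 0 0 0;1 .1 0 0 0 0 0;1 .1 0 -.1 0 0 0;1 0 0 -.3 0 0 0;1 0 0 -.3 0 0 0;.8 0 0 -.2 0 0 0;.8 0 0 0 0 0 0;.8 0 0 0 0 0 0")

```text
t: 52.65
eef_pos: [0.5543, 0.2003, 0.1331]
tool_rot: [-0.001, 1.0, -0.023, 0.002]
contact_force: [-0.5, -0.3, -0.5]
gripper_width: 0.101
```

```bash
python3 - <<'E'
from g import *
S=imaging.read_camera('scene');D=imaging.read_camera('side')
for p in (S,D):
    for n,z in [('tray_post',.052),('tray_corner',.02),('kiln',0)]:
        for r in nets.spot_point(p,n)[:1]: print(n,round(r['score'],2),np.round(r['location'],1),onplane(r['location'],z,p,p['view'])[0].round(4))
goto(.510,-.01,.12,-2.4)
save(S,'s10.png')
i=cv2.imread('pics/s10.png')[130:250,310:530]; cv2.imwrite('pics/s10z.png',cv2.resize(i,None,fx=3.5,fy=3.5,interpolation=cv2.INTER_CUBIC))
E
```

```text
tray_post 0.7 [331.4 187.3] [0.5224 0.0132 0.052 ]
tray_corner 0.77 [378.8 176.3] [0.4636 0.1413 0.02  ]
kiln 0.85 [460.2 193.5] [0.5259 0.3371 0.    ]
tray_post 0.74 [332.2 222.7] [0.5084 0.0251 0.052 ]
tray_corner 0.77 [348.6 272.2] [0.4621 0.1378 0.02  ]
kiln 0.86 [304.6 367.7] [0.5235 0.3479 0.    ]
t 53.05 p [0.5529 0.1996 0.1304] a0 -2.59 tilt [-1.4e-03 -7.0e-04 -1.0e+00] F [-0.8  0.3 -0.4] w 0.103 q7 -0.4
  units(cur frame) [-0.278  1.761  0.089] norm mm 214.2
  rot units [ 0.011  0.02  -0.049]  units(after turn) [-0.284  1.76   0.087]
```

View pics/s10z.png

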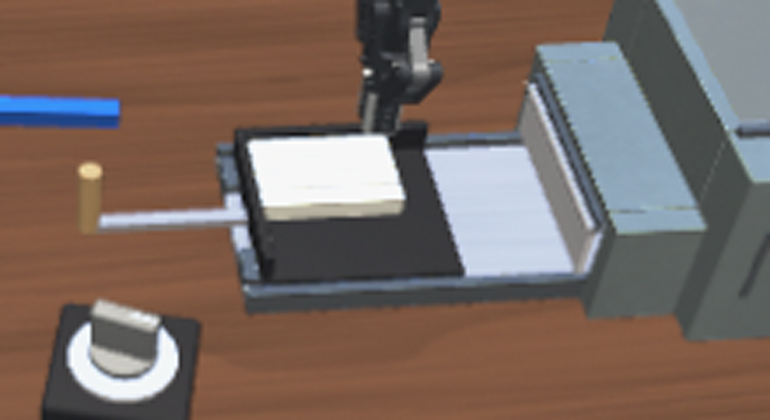

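>>> apply_moves(moves=".8 -.04 .3 0 0 0 0;.8 -.04 .3 0 0 0 0;.8 -.04 .3 0 0 0 0;.8 -.04 .3 0 0 0 0;.8 -.04 .3 0 0 0 0;.8 -.04 .3 0 0 0 0;.8 0 .12 0 0 0 0;.8 0 0 0 0 0 0;.8 0 0 0 0 0 0;.8 0 0 0 0 0 0")

```text
t: 53.88
eef_pos: [0.5144, -0.0277, 0.1312]
tool_rot: [-0.0, 1.0, -0.022, -0.0]
contact_force: [0.0, 0.3, 0.0]
gripper_width: 0.097
```

```bash
python3 - <<'E'
from g import *
o=bot.get_obs(); p=imaging.read_camera('wrist'); save(p,'p10.png'); V=view(p,o); goto(.512,-.015,.042,-2.4,o)
for r in nets.spot_point(p,'tray_post')[:1]: print(r['score'],r['location'],onplane(r['location'],.052,p,V))
for r in nets.outline_of(p,'tray_post')[:1]: print(r['rect'])
E
```

```text
t 53.88 p [ 0.5144 -0.0277  0.1312] a0 -2.51 tilt [-1.e-04  7.e-04 -1.e+00] F [0.  0.3 0. ] w 0.097 q7 0.0
  units(cur frame) [-0.025 -0.104  0.743] norm mm 90.1
  rot units [-0.01   0.001 -0.029]  units(after turn) [-0.025 -0.105  0.743]
0.88 [313.9, 135.6] [[0.51099873 0.02325676 0.052     ]]
[297.2, 0.0, 321.1, 147.2]
```

View pics/p10.png

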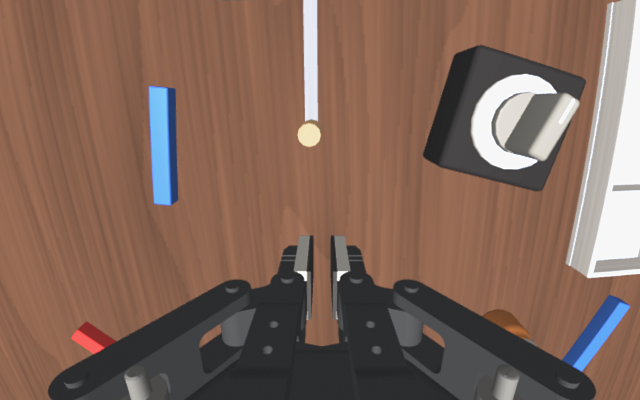

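```bash
python3 - <<'E'
from g import *
o=bot.get_obs(); p=imaging.read_camera('wrist'); V=view(p,o)
print(onplane([309.5,134.5],.068,p,V), onplane([310,60],.02,p,V), onplane([316,120],.02,p,V))
# dial: top of grip bar at z=.089: ends
print(onplane([[568,105],[540,155]],.089,p,V))
E
```

```text
[[0.50854031 0.0260319  0.068     ]] [[0.50984748 0.07748846 0.02      ]] [[0.51225458 0.03258453 0.02      ]]
[[0.66357863 0.04028835 0.089     ]
 [0.64984065 0.01067023 0.089     ]]
```

>>> apply_moves(moves=".8 -.03 0 .25 0 0 0;.8 0 0 .25 0 0 0;.8 0 0 .2 0 0 0;.8 0 0 .04 0 0 0;.8 0 0 0 0 0 0;.8 0 0 0 0 0 0")

```text
t: 54.58
eef_pos: [0.5111, -0.0286, 0.0431]
tool_rot: [-0.0, 1.0, -0.022, 0.0]
contact_force: [0.4, -0.3, 0.5]
gripper_width: 0.102
```

>>> apply_moves(moves=".8 -.01 -.06 0 0 0 0;.8 0 -.06 0 0 0 0;.8 0 -.05 0 0 0 0;.8 0 -.04 0 0 0 0;.8 0 -.03 0 0 0 0;.8 0 -.03 0 0 0 0;.8 0 -.04 0 0 0 0;.8 0 -.05 0 0 0 0;.8 0 -.05 0 0 0 0")

```text
t: 55.33
eef_pos: [0.5117, 0.0192, 0.0427]
tool_rot: [0.001, 1.0, -0.024, 0.0]
contact_force: [-0.9, -4.4, 3.7]
gripper_width: 0.102
```

>>> apply_moves(moves=".8 0 -.06 0 0 0 0;.8 0 -.06 0 0 0 0;.8 0 -.06 0 0 0 0;.8 0 -.06 0 0 0 0;.8 0 -.06 0 0 0 0;.8 0 -.06 0 0 0 0;.8 0 -.06 0 0 0 0;.8 0 -.06 0 0 0 0;.8 0 -.05 0 0 0 0;.8 0 -.04 0 0 0 0;.8 0 -.02 0 0 0 0;.8 0 0 0 0 0 0")

```text
t: 56.33
eef_pos: [0.5149, 0.091, 0.0426]
tool_rot: [0.0, 1.0, -0.023, 0.0]
contact_force: [-0.2, -2.7, 3.1]
gripper_width: 0.101
```

```bash
python3 - <<'E'
from g import *
o=bot.get_obs(); goto(.5215,.27,.043,-2.4,o)
for n in('scene','wrist'):
  p=imaging.read_camera(n); save(p,n[0]+'11.png')
i=cv2.imread('pics/s11.png')[100:260,310:590]; cv2.imwrite('pics/s11z.png',cv2.resize(i,None,fx=2.8,fy=2.8,interpolation=cv2.INTER_CUBIC))
E
```

```text
t 56.33 p [0.5149 0.091  0.0426] a0 -2.61 tilt [ 1.e-04 -7.e-04 -1.e+00] F [-0.2 -2.7  3.1] w 0.101 q7 -0.18
  units(cur frame) [-0.013 -1.493 -0.004] norm mm 179.2
  rot units [ 0.01  -0.001 -0.052]  units(after turn) [-0.007 -1.493 -0.003]
```

View pics/s11z.png

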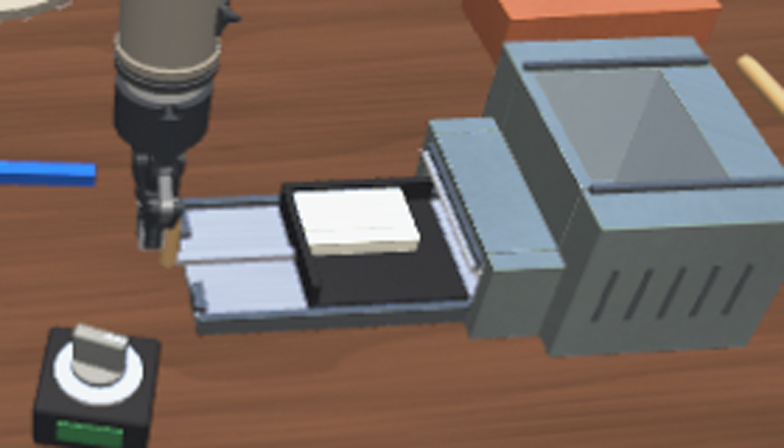

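View pics/w11.png

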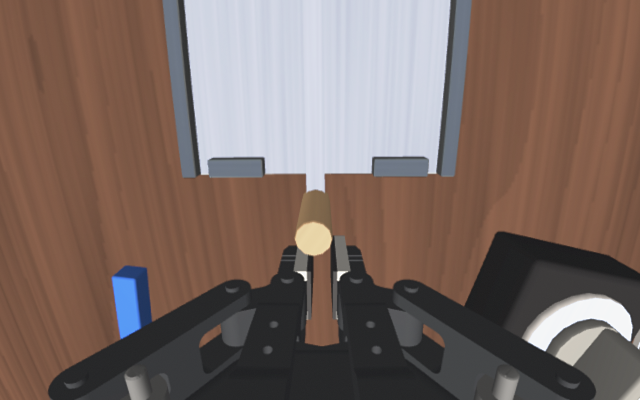

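>>> apply_moves(moves=".8 -.01 -.03 0 0 0 0;.8 -.01 -.05 0 0 0 0;.8 0 -.06 0 0 0 0;.8 0 -.06 0 0 0 0;.8 0 -.06 0 0 0 0;.8 0 -.06 0 0 0 0;.8 0 -.06 0 0 0 0;.8 0 -.06 0 0 0 0;.8 0 -.06 0 0 0 0;.8 0 -.06 0 0 0 0;.8 0 -.06 0 0 0 0;.8 0 -.06 0 0 0 0")

```text
t: 57.43
eef_pos: [0.516, 0.1715, 0.0425]
tool_rot: [0.001, 1.0, -0.023, -0.0]
contact_force: [0.2, -7.5, 4.9]
gripper_width: 0.098
```

>>> apply_moves(moves=".8 0 -.06 0 0 0 0;.8 0 -.06 0 0 0 0;.8 0 -.06 0 0 0 0;.8 0 -.06 0 0 0 0;.8 0 -.05 0 0 0 0;.8 0 -.05 0 0 0 0;.8 0 -.04 0 0 0 0;.8 0 -.03 0 0 0 0;.8 0 -.02 0 0 0 0;.8 0 0 0 0 0 0")

```text
t: 58.27
eef_pos: [0.5183, 0.2236, 0.0425]
tool_rot: [0.001, 1.0, -0.023, -0.0]
contact_force: [1.1, -4.5, 1.8]
gripper_width: 0.101
```

```bash
python3 - <<'E'
from g import *
o=bot.get_obs(); goto(.5215,.27,.043,-2.4,o)
for n in('scene','wrist'):
  p=imaging.read_camera(n); save(p,n[0]+'12.png')
i=cv2.imread('pics/s12.png')[100:260,310:590]; cv2.imwrite('pics/s12z.png',cv2.resize(i,None,fx=2.8,fy=2.8,interpolation=cv2.INTER_CUBIC))
E
```

```text
t 58.27 p [0.5183 0.2236 0.0425] a0 -2.62 tilt [-5.0e-04 -1.2e-03 -1.0e+00] F [ 1.1 -4.5  1.8] w 0.101 q7 -0.4
  units(cur frame) [ 0.009 -0.388 -0.005] norm mm 46.5
  rot units [ 0.017  0.007 -0.056]  units(after turn) [ 0.011 -0.387 -0.005]
```

View pics/s12z.png

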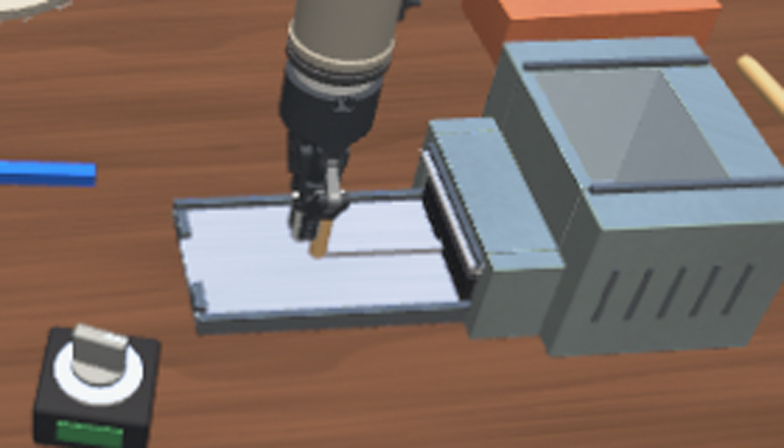

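View pics/w12.png

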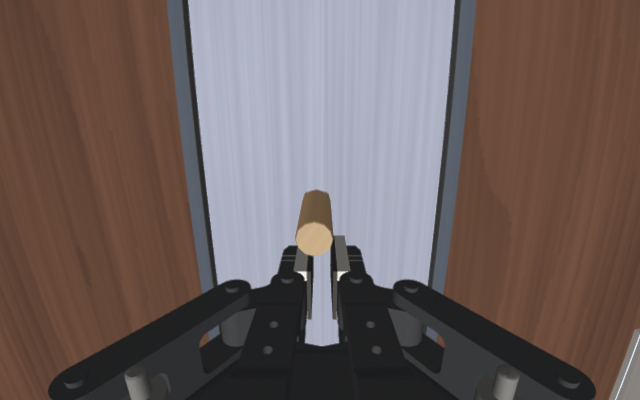

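>>> apply_moves(moves=".8 0 -.03 0 0 0 0;.8 0 -.04 0 0 0 0;.8 0 -.04 0 0 0 0;.8 0 -.04 0 0 0 0;.8 0 -.04 0 0 0 0;.8 0 -.03 0 0 0 0;.8 0 -.03 0 0 0 0;.8 0 -.02 0 0 0 0;.8 0 -.02 0 0 0 0;.8 0 -.02 0 0 0 0;.8 0 -.02 0 0 0 0;.8 0 0 0 0 0 0")

```text
t: 59.37
eef_pos: [0.5198, 0.2638, 0.0424]
tool_rot: [0.0, 1.0, -0.023, -0.0]
contact_force: [-0.1, -4.4, 3.1]
gripper_width: 0.102
```

>>> apply_moves(moves=".8 0 -.02 0 0 0 0;.8 0 -.02 0 0 0 0;.8 0 -.02 0 0 0 0;.8 0 -.02 0 0 0 0;.8 0 -.02 0 0 0 0;.8 0 0 0 0 0 0")

```text
t: 59.87
eef_pos: [0.5202, 0.2704, 0.0422]
tool_rot: [0.003, 1.0, -0.024, -0.001]
contact_force: [-0.5, -15.1, 10.1]
gripper_width: 0.098
```

>>> apply_moves(moves=".8 0 -.02 0 0 0 0;.8 0 -.02 0 0 0 0;.8 0 0 0 0 0 0")

```text
t: 60.12
eef_pos: [0.5204, 0.2706, 0.0421]
tool_rot: [0.006, 1.0, -0.026, -0.002]
contact_force: [-2.3, -25.3, 15.3]
gripper_width: 0.097
```

```bash
python3 - <<'E'
from g import *
o=bot.get_obs(); goto(.5215,.27,.043,-2.4,o)
for n in('scene','side'):
  p=imaging.read_camera(n); save(p,n[:2]+'13.png')
  for nn,z in [('tray_post',.052),('kiln',0)]:
    for r in nets.spot_point(p,nn)[:1]: print(nn,round(r['score'],2),onplane(r['location'],z,p,p['view'])[0].round(4))
i=cv2.imread('pics/sc13.png')[100:260,310:590]; cv2.imwrite('pics/s13z.png',cv2.resize(i,None,fx=2.8,fy=2.8,interpolation=cv2.INTER_CUBIC))
i=cv2.imread('pics/si13.png')[240:400,180:400]; cv2.imwrite('pics/si13z.png',cv2.resize(i,None,fx=3,fy=3,interpolation=cv2.INTER_CUBIC))
E
```

```text
t 60.12 p [0.5204 0.2706 0.0421] a0 -2.94 tilt [-0.005  -0.0118 -0.9999] F [ -2.3 -25.3  15.3] w 0.097 q7 -0.48
  units(cur frame) [ 0.009  0.005 -0.007] norm mm 1.5
  rot units [ 0.172  0.063 -0.135]  units(after turn) [ 0.009  0.005 -0.007]
tray_post 0.67 [0.5316 0.2793 0.052 ]
kiln 0.77 [ 0.5252  0.3376 -0.    ]
tray_post 0.46 [0.5191 0.2887 0.052 ]
kiln 0.84 [0.5227 0.3469 0.    ]
```

View pics/s13z.png

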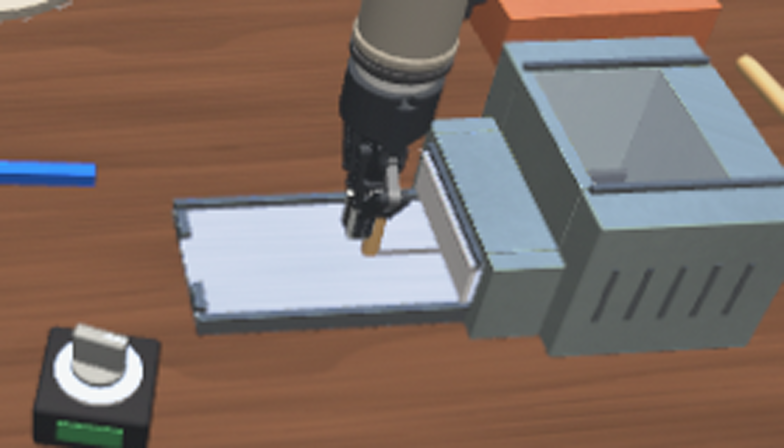

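View pics/si13z.png

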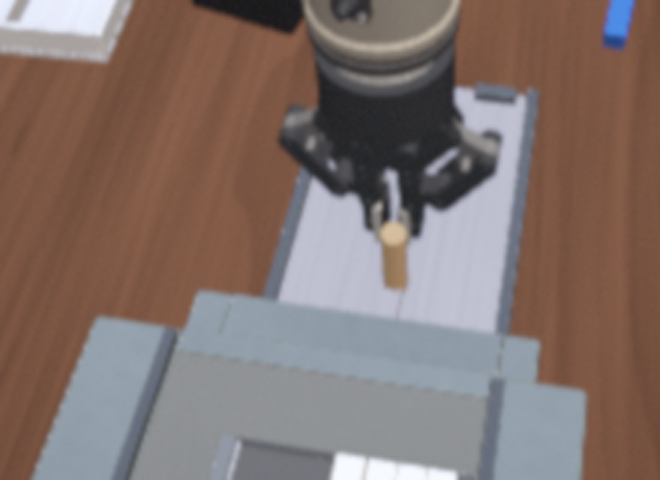

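>>> apply_moves(moves=".8 0 .1 0 0 0 0;.8 0 .15 0 0 0 0;.8 0 .1 -.2 0 0 0;0 0 0 -.3 0 0 0;0 0 0 -.3 0 0 0;0 0 0 -.3 0 0 0;0 0 0 -.1 0 0 0;0 0 0 0 0 0 0")

```text
t: 61.08
eef_pos: [0.5209, 0.2412, 0.1904]
tool_rot: [-0.003, 1.0, -0.022, 0.003]
contact_force: [-0.0, 0.2, -1.2]
gripper_width: 0.499
```

```bash
python3 g.py .645 .0 .2 -2.5
```

```text
t 61.08 p [0.5209 0.2412 0.1904] a0 -2.52 tilt [ 0.006   0.0056 -1.    ] F [-0.   0.2 -1.2] w 0.499 q7 -0.48
  units(cur frame) [ 1.122  1.962 -0.085] norm mm 271.4
  rot units [-0.084 -0.082 -0.004]  units(after turn) [ 1.121  1.963 -0.08 ]
```

>>> apply_moves(moves="0 .16 .28 -.02 0 0 0;0 .16 .28 -.02 0 0 0;0 .16 .28 -.02 0 0 0;0 .16 .28 -.02 0 0 0;0 .16 .28 0 0 0 0;0 .16 .28 0 0 0 0;0 .16 .28 0 0 0 0;0 0 0 0 0 0 1;0 0 0 0 0 0 1;0 0 0 0 0 0 1;0 0 0 0 0 0 1;0 0 0 0 0 0 1")

```text
t: 62.08
eef_pos: [0.642, -0.0013, 0.194]
tool_rot: [-0.0, 0.98, -0.197, -0.001]
contact_force: [-0.6, -0.2, 0.1]
gripper_width: 0.499
```

>>> apply_moves(moves="0 0 0 0 0 0 0;0 0 0 0 0 0 0")

```text
t: 62.25
eef_pos: [0.6421, -0.0014, 0.1946]
tool_rot: [0.0, 0.981, -0.194, -0.001]
contact_force: [0.4, 0.3, 0.3]
gripper_width: 0.5
```

```bash
python3 - <<'E'
from g import *
o=bot.get_obs(); p=imaging.read_camera('wrist'); save(p,'d1.png'); V=view(p,o); goto(.645,.02,.082,-25,o)
for r in nets.spot_point(p,'dial_grip')[:2]: print(r['score'],r['location'],onplane(r['location'],.082,p,V))
p=imaging.read_camera('side')
for r in nets.spot_point(p,'dial_grip')[:2]: print(r['score'],r['location'],onplane(r['location'],.082,p,p['view']))
E
```

```text
t 62.25 p [ 0.6421 -0.0014  0.1946] a0 -22.42 tilt [-1.9e-03  3.0e-04 -1.0e+00] F [0.4 0.3 0.3] w 0.5 q7 -0.29
  units(cur frame) [-0.044 -0.175  0.938] norm mm 114.6
  rot units [0.008 0.027 0.646]  units(after turn) [-0.054 -0.172  0.938]
0.74 [329.1, 156.2] [[0.65872446 0.02451809 0.082     ]]
0.79 [263.6, 206.0] [[0.66510454 0.0193453  0.082     ]]
```

View pics/d1.png

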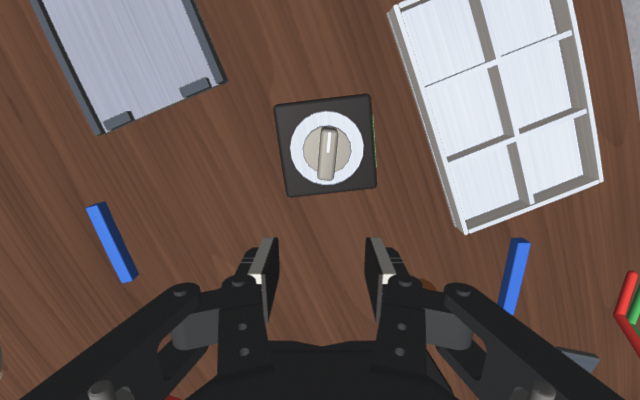

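```bash
python3 - <<'E'
from g import *
i=cv2.imread('pics/d1.png')[85:205,265:385]; cv2.imwrite('pics/d1z.png',cv2.resize(i,None,fx=5,fy=5,interpolation=cv2.INTER_CUBIC))
o=bot.get_obs(); p=imaging.read_camera('wrist'); V=view(p,o)
B=onplane([(274,105),(370,94),(376,187),(287,197)],.045,p,V); print(B.round(4),B.mean(0).round(4),[np.linalg.norm(B[k]-B[k-1]).round(4) for k in range(4)])
T=onplane([(330,128),(325,181)],.089,p,V); print(T.round(4)); d=T[0]-T[1]; print(np.degrees(np.arctan2(d[1],d[0])),np.linalg.norm(d))
E
```

```text
[[ 0.6294  0.0801  0.045 ]
 [ 0.7131  0.0557  0.045 ]
 [ 0.6885 -0.0279  0.045 ]
 [ 0.6044 -0.004   0.045 ]] [0.6588 0.026  0.045 ] [np.float64(0.0876), np.float64(0.0872), np.float64(0.0871), np.float64(0.0874)]
[[0.6687 0.045  0.089 ]
 [0.6488 0.007  0.089 ]]
62.36621274644622 0.04295688454745535
```

View pics/d1z.png

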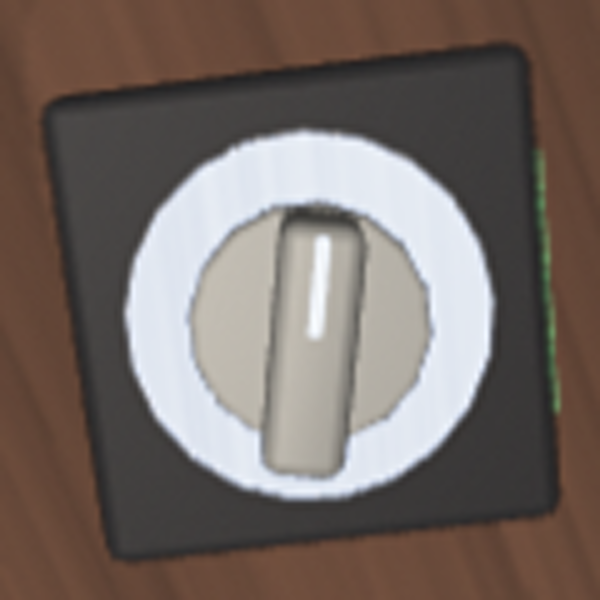

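```bash
python3 g.py .6588 .026 .067 -27
```

```text
t 62.5 p [ 0.6426 -0.0023  0.1959] a0 -22.54 tilt [-2.e-04  3.e-04 -1.e+00] F [-0.2 -1.1  0.1] w 0.499 q7 -0.3
  units(cur frame) [ 0.035 -0.269  1.074] norm mm 132.9
  rot units [-0.002  0.004  1.116]  units(after turn) [ 0.013 -0.271  1.074]
```

>>> apply_moves(moves="0 0 0 0 0 0 1;0 0 0 0 0 0 .12;0 .013 -.27 0 0 0 0;0 0 0 0 0 0 0;0 0 0 .25 0 0 0;0 0 0 .25 0 0 0;0 0 0 .2 0 0 0;0 0 0 .1 0 0 0;0 0 0 0 0 0 0;0 0 0 0 0 0 0")

```text
t: 63.33
eef_pos: [0.659, 0.0256, 0.1004]
tool_rot: [0.0, 0.972, -0.234, -0.0]
contact_force: [0.2, 0.0, -0.4]
gripper_width: 0.502
```

```bash
python3 - <<'E'
from g import *
o=bot.get_obs(); p=imaging.read_camera('wrist'); save(p,'d2.png'); goto(.6588,.026,.067,-27,o)
E
```

```text
t 63.33 p [0.659  0.0256 0.1004] a0 -27.04 tilt [-2.e-04 -1.e-04 -1.e+00] F [ 0.2  0.  -0.4] w 0.502 q7 -0.36
  units(cur frame) [-0.003 -0.002  0.278] norm mm 33.4
  rot units [ 0.003  0.001 -0.01 ]  units(after turn) [-0.003 -0.002  0.278]
```

View pics/d2.png

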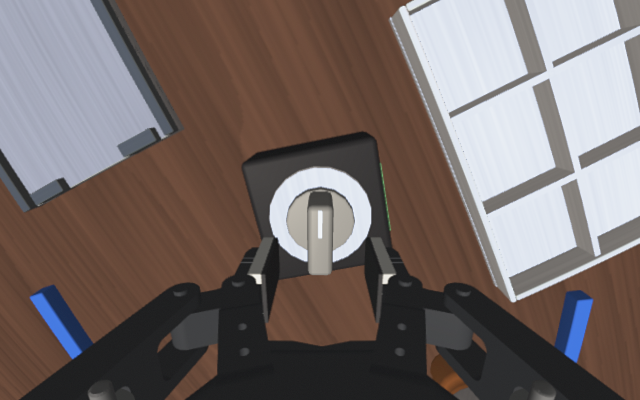

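>>> apply_moves(moves="0 0 0 .2 0 0 0;0 0 0 .07 0 0 0;0 0 0 0 0 0 0;0 0 0 0 0 0 0;1 0 0 0 0 0 0;1 0 0 0 0 0 0;1 0 0 0 0 0 0;1 0 0 0 0 0 0", force=60)

```text
t: 64.05
eef_pos: [0.6585, 0.0263, 0.0691]
tool_rot: [-0.001, 0.972, -0.234, -0.0]
contact_force: [-3.8, 0.8, 7.1]
gripper_width: 0.149
```

>>> apply_moves(moves="1 0 0 0 0 0 .5;1 0 0 0 0 0 1;1 0 0 0 0 0 1;1 0 0 0 0 0 1;1 0 0 0 0 0 1;1 0 0 0 0 0 1;1 0 0 0 0 0 1;1 0 0 0 0 0 1;1 0 0 0 0 0 1")

```text
t: 64.8
eef_pos: [0.6587, 0.026, 0.0691]
tool_rot: [-0.0, 0.861, -0.509, -0.0]
contact_force: [-3.0, 0.4, 7.5]
gripper_width: 0.151
```

```bash
python3 - <<'E'
from g import *
o=bot.get_obs(); goto(.6588,.026,.067,-27,o); print(o['torque'])
E
```

```text
t 64.8 p [0.6587 0.026  0.0691] a0 -61.25 tilt [-2.e-04  1.e-03 -1.e+00] F [-3.   0.4  7.5] w 0.151 q7 -0.83
  units(cur frame) [ 0.001 -0.001  0.017] norm mm 2.1
  rot units [-0.009  0.012 -8.562]  units(after turn) [ 0.001 -0.     0.017]
[0.00532641 0.86488736 0.10536704]
```

>>> apply_moves(moves="1 0 0 0 0 0 1;1 0 0 0 0 0 1;1 0 0 0 0 0 1;1 0 0 0 0 0 1;1 0 0 0 0 0 1;1 0 0 0 0 0 0")

```text
t: 65.3
eef_pos: [0.6598, 0.0264, 0.0693]
tool_rot: [-0.001, 0.76, -0.65, 0.001]
contact_force: [-1.4, 0.2, 6.8]
gripper_width: 0.15
```

```bash
python3 - <<'E'
from g import *
o=bot.get_obs(); goto(.6588,.026,.067,-27,o); print(o['torque'])
p=imaging.read_camera('wrist'); save(p,'d3.png')
E
```

```text
t 65.3 p [0.6598 0.0264 0.0693] a0 -81.04 tilt [ 0.002 -0.    -1.   ] F [-1.4  0.2  6.8] w 0.15 q7 -1.12
  units(cur frame) [0.002 0.009 0.019] norm mm 2.6
  rot units [ -0.024  -0.018 -13.511]  units(after turn) [-0.006  0.007  0.019]
[0.09802839 0.22813819 0.9687997 ]
```

View pics/d3.png

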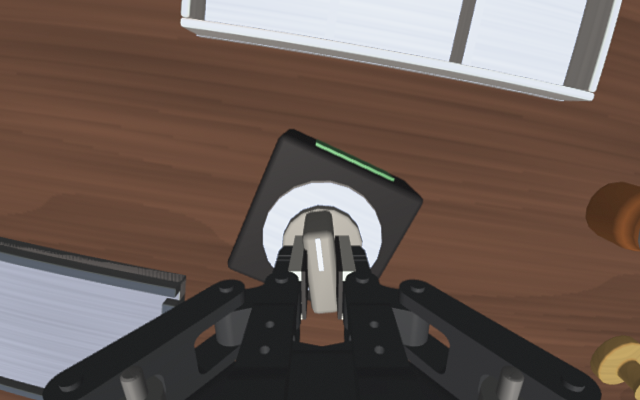

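>>> apply_moves(moves="1 0 0 0 0 0 .5;1 0 0 0 0 0 0")

```text
t: 65.52
eef_pos: [0.6598, 0.0263, 0.0693]
tool_rot: [-0.001, 0.75, -0.662, 0.001]
contact_force: [-1.8, -0.6, 6.9]
gripper_width: 0.15
```

```bash
python3 - <<'E'
from g import *
o=bot.get_obs(); goto(.6588,.026,.067,-27,o); print(o['torque'])
E
```

```text
t 65.52 p [0.6598 0.0263 0.0693] a0 -82.86 tilt [ 0.0018 -0.     -1.    ] F [-1.8 -0.6  6.9] w 0.15 q7 -1.14
  units(cur frame) [0.002 0.009 0.02 ] norm mm 2.6
  rot units [ -0.022  -0.016 -13.964]  units(after turn) [-0.006  0.006  0.02 ]
[0.00729687 0.32564845 1.62694679]
```

>>> apply_moves(moves="0 0 0 0 0 0 0;0 0 0 0 0 0 0;0 0 0 0 0 0 0;0 0 0 -.1 0 0 0;0 0 0 -.3 0 0 0;0 0 0 -.3 0 0 0;0 0 0 -.3 0 0 0;0 0 0 0 0 0 0;0 0 0 0 0 0 0")

```text
t: 66.27
eef_pos: [0.6605, 0.0253, 0.1912]
tool_rot: [-0.002, 0.748, -0.663, 0.002]
contact_force: [-0.8, 0.2, -0.6]
gripper_width: 0.503
```

```bash
python3 - <<'E'
from g import *
o=bot.get_obs(); p=imaging.read_camera('wrist'); save(p,'d4.png'); V=view(p,o); goto(.6588,.026,.067,-85,o)
i=cv2.imread('pics/d4.png')[130:330,230:430]; cv2.imwrite('pics/d4z.png',cv2.resize(i,None,fx=3,fy=3,interpolation=cv2.INTER_CUBIC))
E
```

```text
t 66.27 p [0.6605 0.0253 0.1912] a0 -83.11 tilt [ 0.0054  0.001  -1.    ] F [-0.8  0.2 -0.6] w 0.503 q7 -1.22
  units(cur frame) [-0.007  0.019  1.035] norm mm 124.2
  rot units [-0.079  0.006  0.472]  units(after turn) [-0.007  0.013  1.035]
```

View pics/d4z.png

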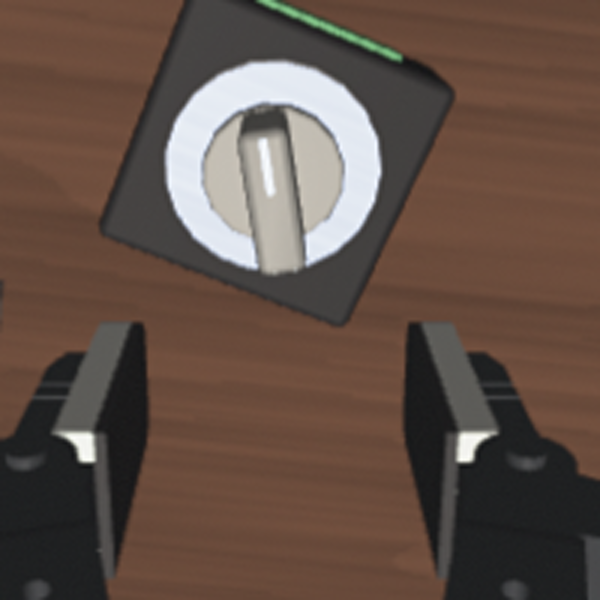

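```bash
python3 - <<'E'
from g import *
o=bot.get_obs(); p=imaging.read_camera('wrist'); V=view(p,o)
T=onplane([(318.3,173.3),(324.3,220)],.089,p,V); d=T[0]-T[1]; print(T.round(4),T.mean(0),np.degrees(np.arctan2(d[1],d[0])),np.linalg.norm(d))
goto(.6588,.026,.069,-75)
for n in('scene','side'):
  p=imaging.read_camera(n); save(p,n[:2]+'15.png')
E
```

```text
[[0.6768 0.0313 0.089 ]
 [0.6382 0.0217 0.089 ]] [0.65750137 0.02651693 0.089     ] 13.850984141834251 0.03985006247236682
t 66.37 p [0.6584 0.0259 0.1876] a0 -83.08 tilt [-5.e-04  4.e-04 -1.e+00] F [-0.8 -0.3 -1.4] w 0.501 q7 -1.22
  units(cur frame) [-0.    -0.004  0.989] norm mm 118.7
  rot units [ 0.006  0.008 -2.021]  units(after turn) [-0.    -0.004  0.989]
```

View pics/sc15.png

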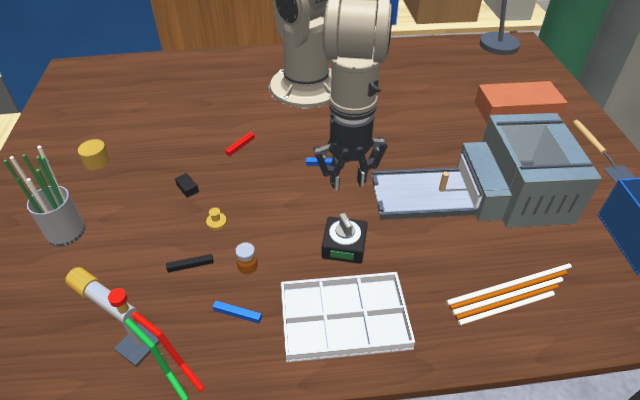

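View pics/si15.png

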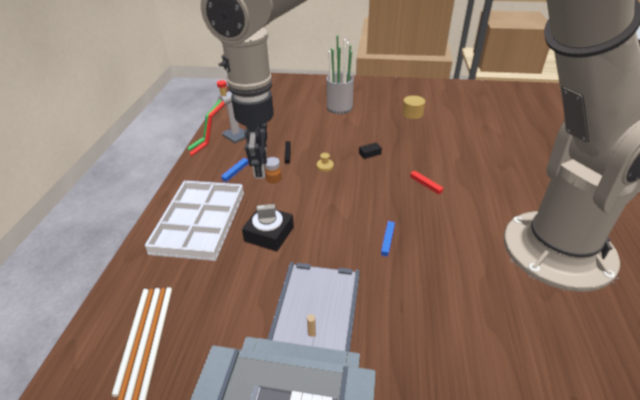

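>>> apply_moves(moves="0 0 0 0 0 0 -1;0 0 0 0 0 0 -.8;0 0 0 .3 0 0 0;0 0 0 .3 0 0 0;0 0 0 .3 0 0 0;0 0 0 .07 0 0 0;0 0 0 0 0 0 0;0 0 0 0 0 0 0;1 0 0 0 0 0 0;1 0 0 0 0 0 0;1 0 0 0 0 0 0")

```text
t: 67.38
eef_pos: [0.6602, 0.0263, 0.0738]
tool_rot: [-0.001, 0.789, -0.614, 0.001]
contact_force: [-1.0, 0.9, 4.6]
gripper_width: 0.145
```

>>> apply_moves(moves="1 0 0 0 0 0 .5;1 0 0 0 0 0 .5;1 0 0 0 0 0 .5;1 0 0 0 0 0 0")

```text
t: 67.72
eef_pos: [0.6602, 0.0264, 0.0739]
tool_rot: [-0.001, 0.757, -0.653, 0.001]
contact_force: [-1.4, 0.8, 7.6]
gripper_width: 0.147
```

```bash
python3 - <<'E'
from g import *
o=bot.get_obs(); goto(.6588,.026,.067,-75,o); print(o['torque'])
E
```

```text
t 67.72 p [0.6602 0.0264 0.0739] a0 -81.57 tilt [ 2.7e-03 -3.0e-04 -1.0e+00] F [-1.4  0.8  7.6] w 0.147 q7 -1.12
  units(cur frame) [0.002 0.012 0.057] norm mm 7.0
  rot units [-0.038 -0.012 -1.641]  units(after turn) [0.    0.012 0.057]
[-0.06061696  0.48693849  2.28918945]
```

>>> apply_moves(moves="0 0 0 0 0 0 0;0 0 0 0 0 0 0;0 0 0 0 0 0 0;0 0 0 -.1 0 0 0;0 0 0 -.3 0 0 0;0 0 0 -.3 0 0 0;0 0 0 -.3 0 0 0;0 0 0 0 0 0 0;0 0 0 0 0 0 0")

```text
t: 68.47
eef_pos: [0.6604, 0.0251, 0.1948]
tool_rot: [-0.002, 0.755, -0.656, 0.002]
contact_force: [-0.3, -0.6, -0.9]
gripper_width: 0.5
```

```bash
python3 - <<'E'
from g import *
o=bot.get_obs(); p=imaging.read_camera('wrist'); save(p,'d5.png'); V=view(p,o); goto(.6588,.026,.067,-85,o)
i=cv2.imread('pics/d5.png')[130:330,230:430]; cv2.imwrite('pics/d5z.png',cv2.resize(i,None,fx=3,fy=3,interpolation=cv2.INTER_CUBIC))
E
```

```text
t 68.47 p [0.6604 0.0251 0.1948] a0 -81.93 tilt [ 0.0053  0.001  -1.    ] F [-0.3 -0.6 -0.9] w 0.5 q7 -1.2
  units(cur frame) [-0.009  0.018  1.065] norm mm 127.8
  rot units [-0.077  0.005  0.768]  units(after turn) [-0.008  0.013  1.065]
```

View pics/d5z.png

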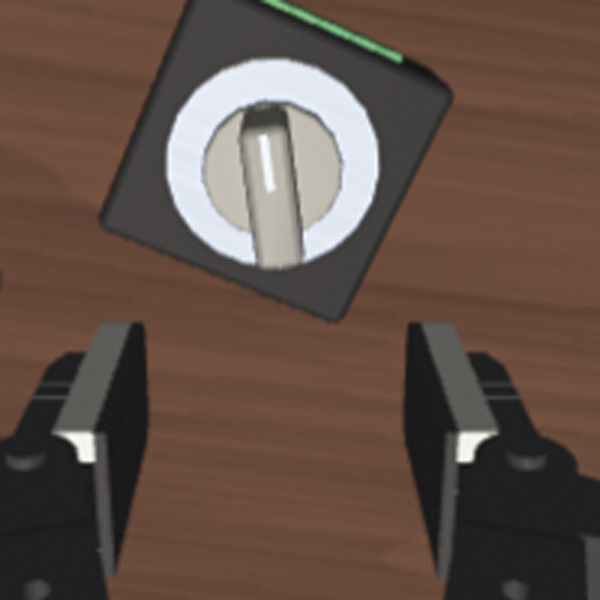

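```bash
python3 g.py .525 .40 .32 -82
```

```text
t 68.52 p [0.6591 0.0256 0.1926] a0 -81.9 tilt [ 1.7e-03  8.0e-04 -1.0e+00] F [ 0.4 -0.4 -1.1] w 0.496 q7 -1.2
  units(cur frame) [-3.247  0.665 -1.061] norm mm 417.6
  rot units [-0.026  0.008  0.024]  units(after turn) [-3.245  0.672 -1.061]
```

>>> apply_moves(moves="0 0 0 -.33 0 0 0;0 0 0 -.33 0 0 0;0 0 0 -.33 0 0 0;0 -.31 .096 0 0 0 0;0 -.31 .096 0 0 0 0;0 -.31 .096 0 0 0 0;0 -.31 .096 0 0 0 0;0 -.31 .096 0 0 0 0;0 -.31 .096 0 0 0 0;0 -.31 .096 0 0 0 0;0 -.31 .096 0 0 0 0;0 -.31 .096 0 0 0 0")

```text
t: 69.52
eef_pos: [0.5069, 0.3437, 0.3088]
tool_rot: [0.001, 0.755, -0.655, -0.0]
contact_force: [0.7, 0.2, -0.1]
gripper_width: 0.499
```

>>> apply_moves(moves="0 -.31 .096 0 0 0 0;0 -.31 .096 0 0 0 0;0 -.31 .096 0 0 0 0;0 0 0 0 0 0 0;0 0 0 0 0 0 0;0 0 0 0 0 0 0")

```text
t: 70.02
eef_pos: [0.4586, 0.4472, 0.3089]
tool_rot: [0.001, 0.755, -0.655, 0.0]
contact_force: [0.2, -1.0, -1.2]
gripper_width: 0.502
```

```bash
python3 - <<'E'
from g import *
o=bot.get_obs(); p=imaging.read_camera('wrist'); save(p,'k1.png'); goto(.46,.45,.32,None,o)
E
```

```text
t 70.02 p [0.4586 0.4472 0.3089] a0 -81.88 tilt [-0.0011 -0.0025 -1.    ] F [ 0.2 -1.  -1.2] w 0.502 q7 -2.04
  units(cur frame) [-0.021 -0.015 -0.093] norm mm 11.5
```

View pics/k1.png

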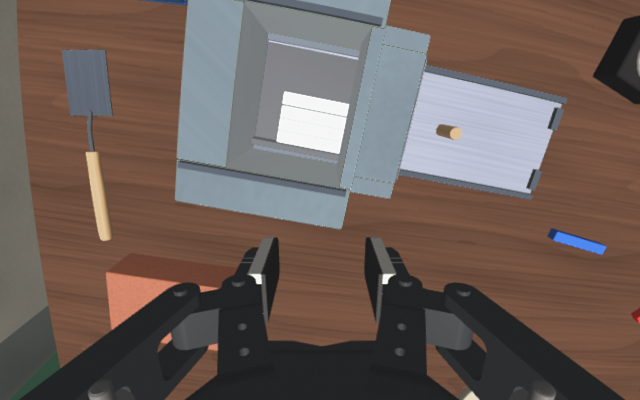

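```bash
python3 - <<'E'
from g import *
i=cv2.imread('pics/k1.png')[20:180,230:450]; cv2.imwrite('pics/k1z.png',cv2.resize(i,None,fx=3.6,fy=3.6,interpolation=cv2.INTER_CUBIC))
o=bot.get_obs(); p=imaging.read_camera('wrist'); V=view(p,o)
# post position, top
print(onplane([452,133],.068,p,V))
# inner ends of bars (left edge of white)
E=onplane([(285,92),(277,138)],.036,p,V); print(E)
E
```

```text
[[0.51811489 0.29363518 0.068     ]]
[[0.53705236 0.50455152 0.036     ]
 [0.4777023  0.50867834 0.036     ]]
```

View pics/k1z.png

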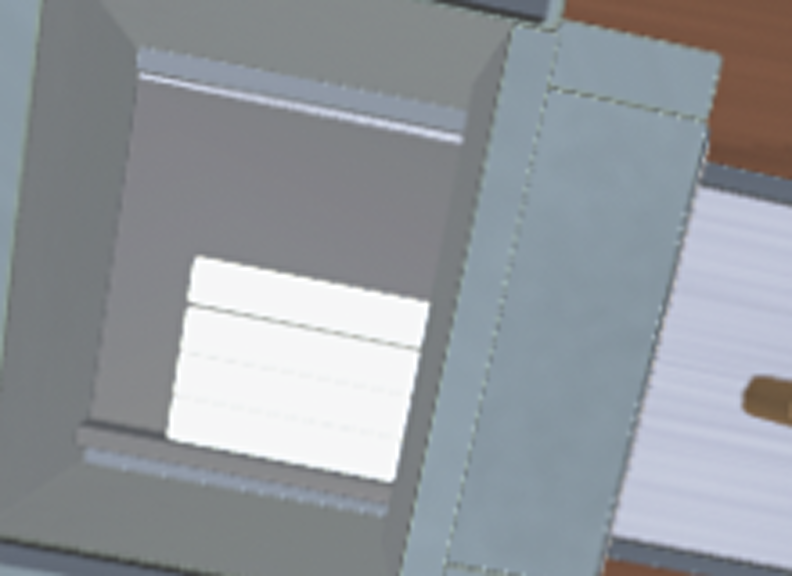

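>>> apply_moves(moves="0 0 0 .25 0 0 0;0 0 0 .3 0 0 0;0 0 0 .25 0 0 0;0 0 0 .1 0 0 0;0 0 0 0 0 0 0;0 0 0 0 0 0 0")

```text
t: 70.62
eef_pos: [0.4598, 0.4474, 0.2029]
tool_rot: [-0.0, 0.755, -0.656, 0.0]
contact_force: [0.1, -0.1, 1.3]
gripper_width: 0.501
```

```bash
python3 - <<'E'
from g import *
o=bot.get_obs(); p=imaging.read_camera('wrist'); save(p,'k2.png'); goto(.46,.45,.32,None,o)
g=cv2.imread('pics/k2.png'); i=g[0:170,220:420]; cv2.imwrite('pics/k2z.png',cv2.resize(i,None,fx=4,fy=3.5,interpolation=cv2.INTER_CUBIC))
V=view(p,o); print('cam',-V[:3,:3].T@V[:3,3])
E
```

```text
t 70.62 p [0.4598 0.4474 0.2029] a0 -81.97 tilt [ 4.e-04 -2.e-04 -1.e+00] F [ 0.1 -0.1  1.3] w 0.501 q7 -1.98
  units(cur frame) [-0.021 -0.005 -0.976] norm mm 117.1
cam [0.53142089 0.45814011 0.34557436]
```

View pics/k2z.png

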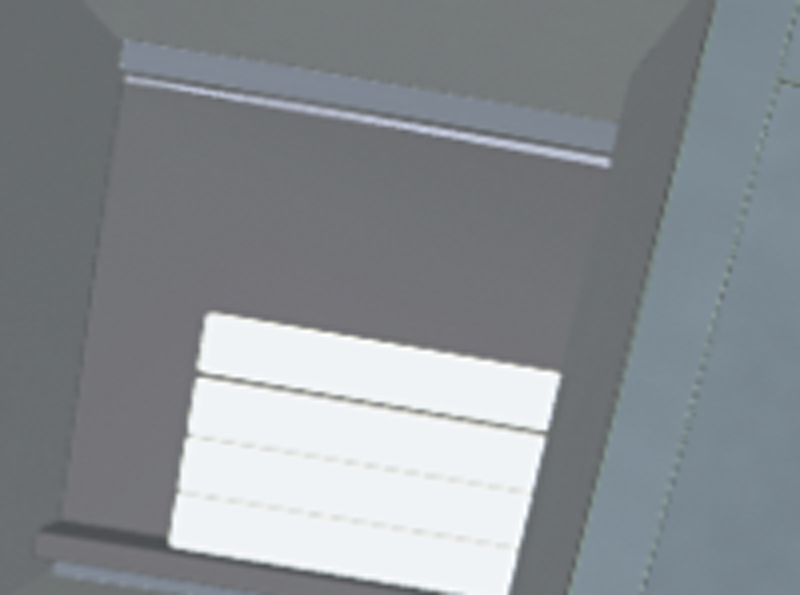

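```bash
python3 - <<'E'
from g import *
o=bot.get_obs(); p=imaging.read_camera('wrist'); V=view(p,o); im=p['image'].astype(np.float32).mean(2)
v=np.array([np.sin(np.radians(2.4)),np.cos(np.radians(2.4))]); u=np.array([v[1],-v[0]])
for off in (.0,.02,.04):
    c=np.array([.505,.43])+off*v
    t=np.arange(-.06,.06,.0002); P=np.array([[*(c+k*u),.036] for k in t]); uv=proj(P,p,V).astype(np.float32)
    s=cv2.remap(im,uv[:,0].reshape(1,-1),uv[:,1].reshape(1,-1),cv2.INTER_LINEAR)[0]
    w=s>165; e=np.nonzero(np.diff(w.astype(int)))[0]; print(off,(t[e]*1000).round(1)); 
    d=[ (round(t[k]*1000,1),int(s[k])) for k in range(2,len(t)-2) if s[k]==s[k-6:k+7].min() and s[k]<s[max(k-12,0)]-4 and s[k]<s[min(k+12,len(t)-1)]-4]; print(d)
E
```

```text
0.0 [-37.2  28.8]Traceback (most recent call last):
  File "<stdin>", line 9, in <module>
    return umr_minimum(a, axis, None, out, keepdims, initial, where)
ValueError: zero-size array to reduction operation minimum which has no identity
```

```bash
python3 - <<'E'
from g import *
o=bot.get_obs(); p=imaging.read_camera('wrist'); V=view(p,o); im=p['image'].astype(np.float32).mean(2)
v=np.array([np.sin(np.radians(2.4)),np.cos(np.radians(2.4))]); u=np.array([v[1],-v[0]])
for off in (.0,.02,.04,.06):
    c=np.array([.505,.43])+off*v
    t=np.arange(-.05,.04,.0002); P=np.array([[*(c+k*u),.036] for k in t]); uv=proj(P,p,V).astype(np.float32)
    s=cv2.remap(im,uv[:,0].reshape(1,-1),uv[:,1].reshape(1,-1),cv2.INTER_LINEAR)[0]
    w=s>165; e=np.nonzero(np.diff(w.astype(int)))[0]; print(off,(t[e]*1000).round(1),end=' ')
    from scipy.signal import find_peaks
    pk,_=find_peaks(-s,prominence=5); print([(round(t[k]*1000,1),int(s[k])) for k in pk])
E
```

```text
0.0 [-37.   11.6  12.   28.6] [(np.float64(-37.8), 96), (np.float64(-21.0), 233), (np.float64(12.0), 149)]
0.02 [-36.8  11.6  12.2  28.8] [(np.float64(-38.2), 96), (np.float64(-4.6), 237), (np.float64(12.0), 151)]
0.04 [-36.6  12.   12.4  29. ] [(np.float64(-45.0), 114), (np.float64(-37.8), 96), (np.float64(-20.2), 234), (np.float64(-4.4), 233), (np.float64(12.2), 152)]
0.06 [-36.6  12.   12.6  29.2] [(np.float64(-37.2), 97), (np.float64(-20.8), 229), (np.float64(-4.8), 233), (np.float64(12.4), 153)]
```

```bash
python3 -c "
from station import bot
print(bot.get_obs()['contact_force'])
print(bot.hand_in())"
```

```text
[ 0.30041341 -0.27797214 -0.50278021]
the job is handed in; nothing more can be done
None
```

I loaded all four white bars, pushed the tray home behind the shut flap, and then turned the dial clockwise to its stop. I handed the job in at about 71 s on the robot's clock.

**What I did**
- I laid the bars lengthwise on the tray and pushed each one sideways against the fence. I then pushed their ends back against the end stop until the tray met its tabs (12 to 18 N), and pushed sideways once more at 7 N.
- I pushed the tray in by its post until it stopped moving, with the force rising from 4 to 25 N.

**What the last checks showed**
- **Flap:** it looked shut in the scene camera after the tray was home.
- **Bars:** through the roof window, all four lie parallel with their ends in line. A thin dark seam shows between the outermost bar and its neighbour, which I measured at no more than about 0.5 mm. I left it, because correcting it would have meant undoing the load after the dial was set.
- **End stop:** it can't be seen through the window, so I didn't see the bars' contact with it once the tray was inside.
- **Bar end distance:** the bars' far ends measured 5 to 6 mm closer to the post than the nominal 218 mm. I took this as measurement error, since the bars can't go past the stop.
- **Dial:** it took 1.6 Nm at the stop, then 2.3 Nm when I gripped and turned it again, against a friction of 0.04 Nm. It stayed put after release.
- **Other things:** in the camera pictures taken after the dial was turned, the other things on the bench, look-alikes included, are where they started. The arm was touching nothing at hand-in.

One side push failed: the finger rode up on the outermost bar at about 8 N. I lifted off, found the bars undisturbed, and repeated it lower down.

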